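# Clear the parts bay, fetch the V-block to the marking nest, put the rest back

### The arm

A 7-joint arm with a two-finger parallel gripper is mounted at the origin on a cart in front of the work surface, level with it; the furniture and walls round the work are solid. World frame = base frame: x ahead of the robot, y to its left, z up, the work surface at z = 0. Lengths are in m, angles in rad, forces in N, time in s.
With the tool pointing down it reaches from about 0.35 to 0.9 m from the base axis. Payload 8.1 kg.
Tool frame: the origin (TCP) lies midway between the tips of the shut fingers; the grasp point (between the pads) lies 19 mm behind it; z points along the fingers, y is the direction in which the jaws open and shut (so a half turn about z gives the same grasp; the last joint's range is limited). The gripper opens to 85 mm and grips with 20 to 120 N. Pads are 22 mm wide; open, the fingers measure 114 mm over their backs; the gripper's body (76 mm by 85 mm) begins 54 mm behind the grasp point. The pads swing forward as they close: fully open they stand 13 mm farther back than shut.
Start: joints at [-1.4, 0.434, 0.025, 1.573, -0.012, 1.134, -0.075], TCP at [0.169, 0.602, 0.231] pointing down, gripper open.
Joint ranges: [-2.62, 2.62], [-0.44, 2.09], [-1.27, 1.32], [0.08, 2.57], [-1.32, 4.46], [0.12, 2], [-2.74, 2.74]. Speed limits (rad/s): [2.22, 2.22, 3.01, 3.01, 3.14, 3.14, 3.14].

### API

Orientations are given as [roll, pitch, yaw] about the fixed x, y, z axes, in that order (R = Rz(yaw) Ry(pitch) Rx(roll)).
In Python, from rig import r gives the robot as it stands. The module is installed in compiled form; this text tells all that it offers.
- The arm moves only by the tool drive_tool, never from a script. Its argument "commands" is a list of rows, each a list of 7 numbers: the shift along the tool's x, y, z in mm, then the turn, a rotation vector about the tool's x, y, z in degrees, then the finger opening in mm, from 0 to 85.4. A call has 1 to 10 rows; each row shifts and turns the pose as measured when the row begins, along the tool's axes as they then stand; what a row does not reach is not made up. A row lasts 1/8 s, in which the tool goes at most 62.5 mm and 10.7 degrees, less where a joint would pass 70% of its speed; a pose out of reach is approached as far as the arm can. A call is refused whole if a number of a shift passes 62.5 or a number of a turn 10.7, either way. A call with a gripper value outside its range is refused whole. The fingers move at their own pace and stop on an object; "squeeze" is the grip in N (left out, the last holds). Time passes only in rows, so rows that do not move let the fingers close. It gives the time, the measured TCP pose, the force and the opening at its end, in the units of the state.
- r.sense(): the state, without advancing time (a new reading comes with each control period).
- r.grab_frame(name): name is "side" or "top" or "wrist"; returns a dict with "pixels" (384x512x3 uint8, red, green, blue), "fx", "fy", "cx", "cy" (pixels), "T" (4x4, takes a point from camera to world coordinates). Camera axes: x right, y down, z forward; pixel columns grow to the right and rows downward; lengths in m; the calibration is good to about 2 mm. A picture is of the moment at which its call begins. There is no depth.
- r.finish_job(): hands the job in, once; it reports no verdict.
Trained networks look in a picture, given as the dict that the camera call returned (one of the last four; its "shot" number tells which), for a name from the list of things; names that differ only in an ending like _2 or _b are one class to them, and where a whole thing is asked for, a point or a joint stands for the part that bears it (a point fixed in the world has none). Each returns a list of dicts, best first, with "conf" (0 to 1); they miss things now and then, are a little off and sometimes report something else, mostly with a low value. They report only what shows in the picture. A call takes as long as a camera call. They do not tell look-alikes from the thing itself.
- r.masks_of(picture, name): "region" (384x512 bool, what is visible of it) and "point" ([row, column] in pixels, amid what is visible of it).
The state is a dict: "clock": time; "joint_pos": joint angles; "qd": joint speeds; "joint_efforts": joint torques, N m; "eef_pos": TCP position; "eef_rot": TCP orientation; "wrist_force": force on the tool from outside, world axes, zero at the start; "ft_torque": the same for the moment, N m; "gripper_width": opening from 0.0 (shut) to 1.0 (fully open).
Only numpy, scipy, OpenCV 4.12 (cv2) and the standard library are available. Lean on these libraries where they do the work, as an engineer would, in place of code of your own. Each camera call takes 0.05 s, during which the arm holds its last target. There are 200 camera calls.

### The job

The steel V-block is needed on the marking nest, but the vial of screws, the tall focus gauge and the slim turned sample crowd round it in the parts bay. Stand all three on the rubber mat first, then set the V-block flat on the middle of the nest's raised seat, its groove along the seat's long direction, and then stand each of the three back where it stood. Tip nothing over, and leave the short turned sample and the USB stick at the front of the bay alone.

Things in the scene. Friction and masses are not known exactly. Their poses are not given: they have to be found in the camera images.
- vial_mid (a point): Vial of small screws, tan body 27 mm in diameter, white cap 30 mm in diameter on the top 13 mm, 56 mm tall, 30 g, standing upright in the bay; this point is its centre, half-way up (28 mm over its underside), z up. Grip it from above by the body.
- focus_gauge_mid (a point): Focus height gauge: slim white upright rod, 16 mm in diameter, red top cap and red foot 28 mm in diameter and 6 mm high; 102 mm tall, 70 g. This point is its centre, 51 mm over its underside, z up. Far the tallest thing in the bay: a gripper reaching down to its neighbours can hit it, so best taken out first and put back last. Grip the rod's upper part from above.
- slim_sample_mid (a point): Slim turned metal sample, a plain cylinder 20 mm in diameter and 50 mm tall (the taller and slimmer of the two turned samples), 60 g, standing upright; this point is its centre, half-way up (25 mm over its underside), z up.
- v_block_mid (a point): Steel V-block, 35 (x) by 40 (y) by 30 mm tall, 0.21 kg; V groove in its top along its x; flat upright sides to +y and -y, 40 mm apart: grip these. This point is its centre, 15 mm over its underside. It stands at the back of the bay, groove pointing to the back wall 17 mm away; its neighbours leave no room for fingers at these sides until cleared.
- short_sample_mid (a point): Bystander: short turned metal sample, 22 mm in diameter and 34 mm tall, standing at the front left of the bay, near the rim; this point is its centre, 17 mm over its underside. Leave it.
- usb_stick_mid (a point): Bystander: black USB stick, 55 mm long, 17 mm wide, 9 mm high, lying at the front right of the bay along the rim; this point is its centre. Leave it.
- bay: Fixed grey tray (mm): 150 deep (x), 180 wide (y), open front (-x); floor 4 thick, back wall 37 high at x = 75, rims 14 high. Origin: centre of underside, z up. V-block near (37, 0); vial, gauge and slim sample in any order near left (20, 44), right (20, -44), front (-20, 0), to 4 mm. Left and right places: room for fingers on the thing's bay -x and +x sides; front place: on its -y and +y sides.
- mat: Black rubber mat, fixed, 130 mm (x) by 230 mm (y), 3 mm thick, lying on the table: the side area. Origin: centre of its underside, z up.
- nest: Marking nest, fixed: a dark steel base 120 mm (x) by 100 mm (y) by 6 mm with a raised bright aluminium seat in its middle, 70 mm long (x) by 44 mm wide (y), whose flat top is 20 mm over the table. Origin: centre of the underside, z up; the seat's long direction is x.
Mind the look-alikes: they are no part of the job. Several things look just like the part that bears focus_gauge_mid: the one meant starts farthest to the robot's right. Leave any blue look-alike of the part that bears v_block_mid alone.

How it is judged:
By the outcome, as a careful person would: the job done as asked, in the order asked, and still so for the second after the job is handed in, with the robot touching nothing.
It also fails if it takes over 144 s, if anything falls off the work surface, if the arm or the gripper's body presses on something with over 40 N, if the wrist force passes 120 N, or if a joint passes its speed limit or range.

## Working session

There is one attempt and no reset: what is moved stays moved. The work goes in short steps, Python scripts to look and compute and a tool call to move; the robot and the scene stay as the last step left them, time stands still between calls to the robot, and variables do not carry over. Pictures are saved under pics/ and viewed, about 12 in all and at most 16, crops included, and the job is handed in when it is done.

Besides the shell and the picture viewer there is one more tool, called after "Call:" as a command line: name --pt "numbers of a row" for each row, then --argument value for the rest. drive_tool: Moves the arm, as the interface text tells. Its arguments: {"type":"object","properties":{"commands":{"type":"array"},"squeeze":{"type":"number"}},"required":["commands"]}

```bash
mkdir -p pics; python3 - <<'E'
from rig import r
import cv2,numpy as np
s=r.sense(); print({k:np.round(v,3).tolist() for k,v in s.items()})
ims=[]
for n in("top","side"):
    p=r.grab_frame(n); print(n,p['fx'],p['cx'],p['cy'],np.round(p['T'],3).tolist()); cv2.imwrite(f'pics/{n}0.png',p['pixels'][...,::-1])
    for m in["vial_mid","focus_gauge_mid","slim_sample_mid","v_block_mid","short_sample_mid","usb_stick_mid","bay","mat","nest"]:
        print(m,[(round(d['conf'],2),np.round(d['point']).tolist(),int(d['region'].sum())) for d in r.masks_of(p,m)][:5])
E
```

```text
{'clock': 0.0, 'joint_pos': [-1.4, 0.435, 0.025, 1.574, -0.012, 1.134, -0.075], 'qd': [-0.001, 0.001, 0.0, -0.001, 0.001, 0.0, -0.001], 'joint_efforts': [-0.0, -67.046, 1.025, -31.622, 0.016, 0.012, -0.0], 'eef_pos': [0.169, 0.601, 0.231], 'eef_rot': [-3.14, 0.0, 2.868], 'wrist_force': [0.577, 0.18, -0.05], 'ft_torque': [0.013, -0.02, 0.067], 'gripper_width': 1.001}
top 432.94282206919314 252.83943217603567 188.18678678958952 [[0.015, -0.993, 0.121, 0.443], [-1.0, -0.013, 0.013, 0.074], [-0.011, -0.121, -0.993, 1.417], [0.0, 0.0, 0.0, 1.0]]
vial_mid [(0.5, [234.0, 331.0], 80)]
focus_gauge_mid [(0.56, [237.0, 351.0], 71), (0.47, [213.0, 283.0], 77), (0.46, [219.0, 341.0], 77)]
slim_sample_mid [(0.6, [240.0, 348.0], 100), (0.46, [220.0, 318.0], 42)]
v_block_mid [(0.48, [124.0, 318.0], 151), (0.47, [216.0, 329.0], 177)]
short_sample_mid [(0.45, [244.0, 307.0], 30)]
usb_stick_mid [(0.5, [237.0, 349.0], 79)]
bay [(0.56, [228.0, 325.0], 2211)]
mat [(0.91, [221.0, 168.0], 2835)]
nest [(0.71, [214.0, 329.0], 144), (0.56, [228.0, 253.0], 1135)]
side 351.21616627944957 258.14353038179024 200.39582342266863 [[0.945, -0.194, 0.265, 0.354], [-0.328, -0.505, 0.799, -0.666], [-0.021, -0.841, -0.541, 0.592], [0.0, 0.0, 0.0, 1.0]]
vial_mid [(0.68, [288.0, 234.0], 335)]
focus_gauge_mid [(0.94, [291.0, 263.0], 397), (0.7, [249.0, 187.0], 313), (0.58, [235.0, 238.0], 245), (0.38, [300.0, 248.0], 3724)]
slim_sample_mid [(0.6, [270.0, 245.0], 180)]
v_block_mid [(0.56, [287.0, 254.0], 223)]
short_sample_mid [(0.5, [276.0, 215.0], 141)]
usb_stick_mid [(0.47, [327.0, 239.0], 228)]
bay []
mat [(0.81, [189.0, 207.0], 1294)]
nest [(0.93, [231.0, 218.0], 985)]
```

```bash
python3 - <<'E'
import cv2
a=cv2.imread('pics/top0.png'); b=cv2.imread('pics/side0.png')
a=cv2.resize(a[90:290,110:390],None,fx=2.85,fy=2.85,interpolation=cv2.INTER_CUBIC)
cv2.imwrite('pics/top1.png',a)
cv2.imwrite('pics/side1.png',cv2.resize(b[150:360,130:380],None,fx=2.8,fy=2.8,interpolation=cv2.INTER_CUBIC))
E
```

```text
(no output)
```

View pics/top1.png

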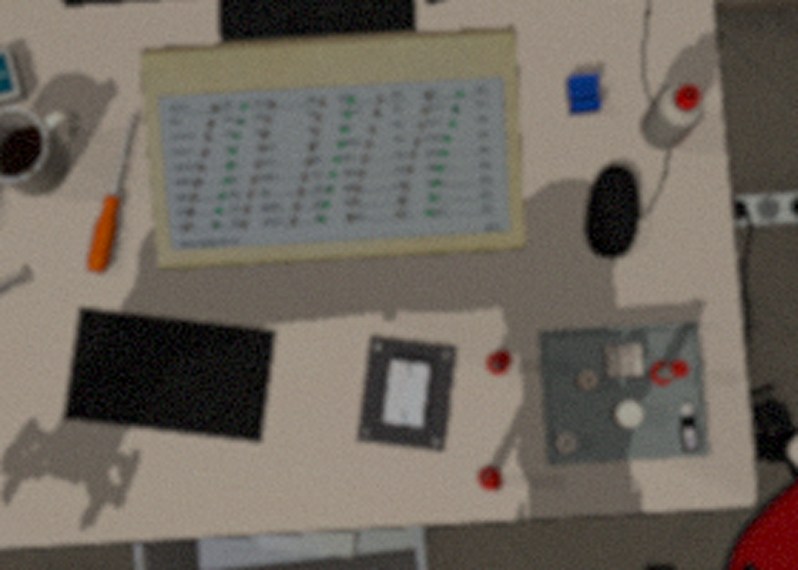

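View pics/side1.png

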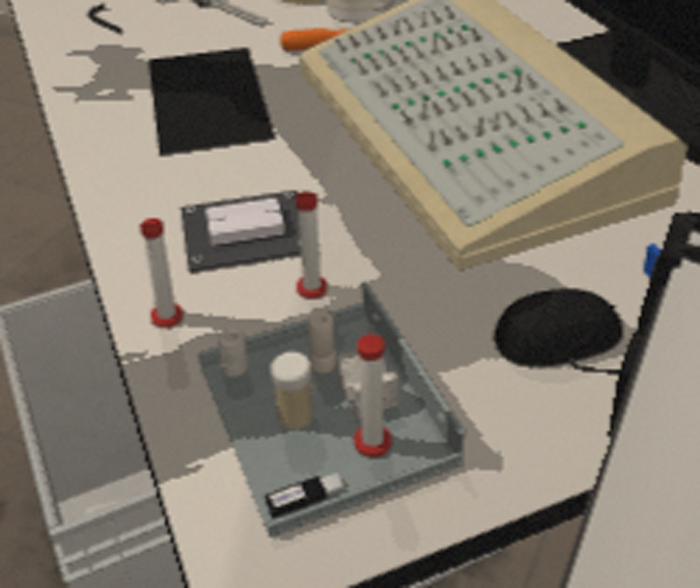

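Top crop: in the bay are the slim sample (586,379, left), V-block (625,358), vial (628,413, front), gauge (red, ~660-680,370, right), short sample (567,440) and USB (688,428). Candidates for the gauge are the one in the bay, plus look-alikes at (498,362) and (488,478). The one in the bay is farthest right. The blue block at (583,93) is the V-block look-alike.

```bash
cat > h.py <<'E'
from rig import r
import cv2,numpy as np
from scipy.spatial.transform import Rotation as R
def w(p,u,v,z):
    d=p['T'][:3,:3]@[(u-p['cx'])/p['fx'],(v-p['cy'])/p['fy'],1]; o=p['T'][:3,3]
    return o+d*(z-o[2])/d[2]
def px(p,P):
    q=np.linalg.inv(p['T'])@[*P,1]; return np.array([p['fx']*q[0]/q[2]+p['cx'],p['fy']*q[1]/q[2]+p['cy']])
def go(x,y,z,yaw):
    "tool-frame shift mm and yaw turn (deg about tool z) to a downward pose; yaw = world angle of tool y (jaw axis), mod pi"
    s=r.sense(); Rm=R.from_euler('xyz',s['eef_rot']); M=Rm.as_matrix()
    a=np.arctan2(M[1,1],M[0,1]); dy=(yaw-a+np.pi/2)%np.pi-np.pi/2
    T=R.from_matrix(np.array([[np.sin(a+dy),np.cos(a+dy),0],[-np.cos(a+dy),np.sin(a+dy),0],[0,0,-1]]))
    print('at',np.round(s['eef_pos'],4),'shift mm',np.round(M.T@(np.array([x,y,z])-s['eef_pos'])*1e3,1),'rotvec',np.round(np.degrees((Rm.inv()*T).as_rotvec()),1),'w',round(s['gripper_width']*85.4,1),'t',round(s['clock'],1))
E
python3 - <<'E'
from h import *
p=r.grab_frame('top')
f=lambda x,y,z:np.round(w(p,x/2.85+110-.3,y/2.85+90-.3,z),3)
for n,a in dict(vial=(629,413,.06),slim=(586,379,.054),vb=(625,358,.034),gtop=(684,369,.104),gfoot=(660,373,.01),bl=(541,332,.03),br=(702,326,.03),fl=(547,463,.014),fr=(707,455,.014),lk1=(500,362,.05),lk2=(489,478,.05),m1=(80,310,.003),m2=(273,332,.003),m3=(262,440,.003),m4=(65,417,.003),n1=(372,338,.006),n2=(455,347,.006),n3=(443,450,.006),n4=(359,439,.006),s1=(389,358,.02),s2=(431,362,.02),s3=(423,428,.02),s4=(383,425,.02)).items(): print(n,f(*a))
E
```

```text
vial [ 0.465 -0.151  0.06 ]
slim [ 0.502 -0.105  0.054]
vb [ 0.527 -0.152  0.034]
gtop [ 0.512 -0.202  0.104]
gfoot [ 0.512 -0.195  0.01 ]
bl [ 0.555 -0.058  0.03 ]
br [ 0.564 -0.239  0.03 ]
fl [ 0.409 -0.067  0.014]
fr [ 0.42  -0.246  0.014]
lk1 [ 0.519 -0.011  0.05 ]
lk2 [0.392 0.    0.05 ]
m1 [0.575 0.471 0.003]
m2 [0.553 0.247 0.003]
m3 [0.43  0.256 0.003]
m4 [0.452 0.482 0.003]
n1 [0.547 0.133 0.006]
n2 [0.538 0.038 0.006]
n3 [0.421 0.05  0.006]
n4 [0.432 0.146 0.006]
s1 [0.524 0.113 0.02 ]
s2 [0.52  0.065 0.02 ]
s3 [0.446 0.073 0.02 ]
s4 [0.448 0.118 0.02 ]
```

```bash
python3 -c "
from h import *
go(.47,-.155,.33,.06)"
```

```text
Traceback (most recent call last):
  File "h.py", line 13, in go
    T=R.from_matrix(np.array([[np.sin(a+dy),np.cos(a+dy),0],[-np.cos(a+dy),np.sin(a+dy),0],[0,0,-1]]))
  File "scipy/spatial/transform/_rotation.pyx", line 1143, in scipy.spatial.transform._rotation.Rotation.from_matrix
ValueError: Non-positive determinant (left-handed or null coordinate frame) in rotation matrix 0: [[ 0.05996401  0.99820054  0.        ]
 [-0.99820054  0.05996401  0.        ]
 [ 0.          0.         -1.        ]].
```

```bash
python3 - <<'E'
s=open('h.py').read().replace("[[np.sin(a+dy),np.cos(a+dy),0],[-np.cos(a+dy),","[[-np.sin(a+dy),np.cos(a+dy),0],[np.cos(a+dy),")
s=s.rstrip()+"""
    d=np.array([x,y,z])-s['eef_pos']; v=(Rm.inv()*T).as_rotvec()
    n=int(np.ceil(max(np.abs(d).max()/.0441*1.0,np.degrees(np.linalg.norm(v))/9)))or 1
    for i in range(n): print(np.round((Rm*R.from_rotvec(v*i/n)).inv().apply(d/n)*1e3,1),end=' ')
    print('\\nturn per row',np.round(np.degrees(v/n),1),'n',n)
"""
open('h.py','w').write(s)
E
python3 -c "
from h import *
go(.47,-.155,.33,.06)"
```

```text
at [0.169  0.6017 0.2313] shift mm [-494.4 -647.1  -98.7] rotvec [ 0.  -0.  70.9] w 85.3 t 1.1
[-27.5 -36.   -5.5] [-29.9 -34.   -5.5] [-32.1 -31.8  -5.5] [-34.2 -29.6  -5.5] [-36.2 -27.1  -5.5] [-38.  -24.6  -5.5] [-39.6 -21.9  -5.5] [-41.  -19.2  -5.5] [-42.2 -16.3  -5.5] [-43.2 -13.4  -5.5] [-44.  -10.4  -5.5] [-44.6  -7.3  -5.5] [-45.   -4.2  -5.5] [-45.2  -1.1  -5.5] [-45.2   2.   -5.5] [-45.    5.1  -5.5] [-44.5   8.1  -5.5] [-43.8  11.2  -5.5] 
turn per row [ 0.  -0.   3.9] n 18
```

Call:
drive_tool --pt "-27.5 -36 -5.5 0 0 4 85" --pt "-30 -34 -5.5 0 0 4 85" --pt "-32 -32 -5.5 0 0 4 85" --pt "-34 -29.5 -5.5 0 0 4 85" --pt "-36 -27 -5.5 0 0 4 85" --pt "-38 -24.5 -5.5 0 0 4 85" --pt "-39.5 -22 -5.5 0 0 4 85" --pt "-41 -19 -5.5 0 0 4 85" --pt "-42 -16 -5.5 0 0 4 85" --pt "-43 -13.5 -5.5 0 0 4 85" --squeeze 30

```text
clock: 2.3
eef_pos: [0.3335, 0.1698, 0.2874]
eef_rot: [3.138, -0.003, 2.152]
wrist_force: [1.4, 0.9, -0.6]
gripper_width: 0.996
```

```bash
python3 -c "
from h import *
go(.47,-.155,.33,.06)"
```

```text
at [0.3335 0.1698 0.2874] shift mm [-346.3  -64.1  -44. ] rotvec [ 0.2 -0.2 29.9] w 85.1 t 2.3
[-43.3  -8.   -5.5] [-43.7  -5.2  -5.5] [-44.   -2.3  -5.4] [-44.    0.5  -5.4] [-43.9   3.4  -5.4] [-43.6   6.3  -5.4] [-43.1   9.1  -5.4] [-42.4  11.9  -5.3] 
turn per row [ 0.  -0.   3.7] n 8
```

Call:
drive_tool --pt "-43 -8 -5.5 0 0 3.7 85" --pt "-43.5 -5 -5.5 0 0 3.7 85" --pt "-44 -2.5 -5.5 0 0 3.7 85" --pt "-44 0.5 -5.5 0 0 3.7 85" --pt "-44 3.5 -5.5 0 0 3.7 85" --pt "-43.5 6 -5.5 0 0 3.7 85" --pt "-43 9 -5.5 0 0 3.7 85" --pt "-42 12 -5.5 0 0 3.7 85" --pt "0 0 0 0 0 0 85"

```text
clock: 3.42
eef_pos: [0.4712, -0.1698, 0.3338]
eef_rot: [3.132, -0.007, 1.614]
wrist_force: [-0.9, 1.1, -0.0]
gripper_width: 0.994
```

```bash
python3 - <<'E'
from h import *
p=r.grab_frame('wrist'); cv2.imwrite('pics/w0.png',p['pixels'][...,::-1]); print(np.round(p['T'],3).tolist(),p['fx'])
for m in["vial_mid","focus_gauge_mid","slim_sample_mid","v_block_mid","short_sample_mid","usb_stick_mid","bay"]:
        print(m,[(round(d['conf'],2),np.round(d['point']).tolist(),int(d['region'].sum())) for d in r.masks_of(p,m)][:5])
E
```

```text
[[0.999, 0.038, 0.021, 0.467], [0.043, -0.96, -0.278, -0.098], [0.01, 0.278, -0.96, 0.479], [0.0, 0.0, 0.0, 1.0]] 290.14867955131615
vial_mid []
focus_gauge_mid [(0.92, [173.0, 280.0], 388), (0.8, [23.0, 196.0], 674), (0.66, [38.0, 297.0], 579)]
slim_sample_mid [(0.6, [110.0, 278.0], 174)]
v_block_mid [(0.88, [124.0, 486.0], 946), (0.63, [140.0, 288.0], 657)]
short_sample_mid [(0.73, [97.0, 231.0], 216)]
usb_stick_mid [(0.88, [183.0, 238.0], 323)]
bay [(0.95, [128.0, 266.0], 9129), (0.64, [1.0, 292.0], 216)]
```

View pics/w0.png

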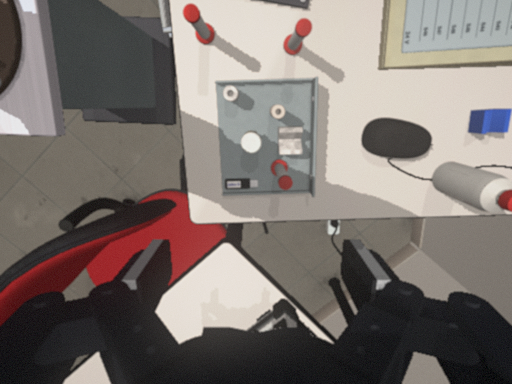

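The wrist view (right = +x, up = +y) shows the slim sample (279,110), V-block (290,140), vial (251,142), gauge cap (286,183) with foot (279,168), short sample (231,93) and USB (240,184). Look-alike gauges stand at (205,33) and (297,40). I'll go lower for a finer measurement.

```bash
python3 -c "
from h import *
go(.495,-.145,.2,.06)"
```

```text
at [ 0.4707 -0.1654  0.3334] shift mm [ 17.8  24.1 133.8] rotvec [ 0.5 -0.6 -0.5] w 84.8 t 3.8
[ 4.4  6.  33.5] [ 4.5  6.1 33.4] [ 4.6  6.2 33.4] [ 4.7  6.3 33.4] 
turn per row [ 0.1 -0.2 -0.1] n 4
```

Call:
drive_tool --pt "4.5 6 33 0.1 -0.1 -0.1 85" --pt "4.5 6 33 0.1 -0.1 -0.1 85" --pt "4.5 6 33 0.1 -0.1 -0.1 85" --pt "4.5 6 33 0.1 -0.1 -0.1 85" --pt "0 0 0 0 0 0 85" --pt "0 0 0 0 0 0 85"

```text
clock: 4.58
eef_pos: [0.4965, -0.1416, 0.2007]
eef_rot: [3.135, -0.005, 1.635]
wrist_force: [-0.3, -0.6, 0.3]
gripper_width: 1.0
```

```bash
python3 - <<'E'
from h import *
p=r.grab_frame('wrist'); s=r.sense(); print(s['eef_pos'],s['eef_rot'])
np.savez('pics/w1.npz',T=p['T'],fx=p['fx'],fy=p['fy'],cx=p['cx'],cy=p['cy'],pixels=p['pixels'])
c=p['pixels'][0:290,130:410,::-1]
cv2.imwrite('pics/w1.png',cv2.resize(c,None,fx=2,fy=2,interpolation=cv2.INTER_CUBIC))
for m in["vial_mid","focus_gauge_mid","slim_sample_mid","v_block_mid","short_sample_mid","usb_stick_mid","bay"]:
        print(m,[(round(d['conf'],2),np.round(d['point']).tolist(),int(d['region'].sum())) for d in r.masks_of(p,m)][:5])
E
```

```text
[ 0.49650831 -0.14146709  0.20064923] [ 3.13454627 -0.00537936  1.63484854]
vial_mid [(0.87, [181.0, 225.0], 822)]
focus_gauge_mid [(0.96, [35.0, 295.0], 1156), (0.85, [229.0, 265.0], 995), (0.57, [17.0, 152.0], 1326)]
slim_sample_mid [(0.87, [142.0, 261.0], 356)]
v_block_mid [(0.93, [175.0, 280.0], 1288)]
short_sample_mid [(0.71, [117.0, 197.0], 445)]
usb_stick_mid [(0.78, [231.0, 215.0], 616)]
bay [(0.9, [157.0, 248.0], 15667)]
```

View pics/w1.png

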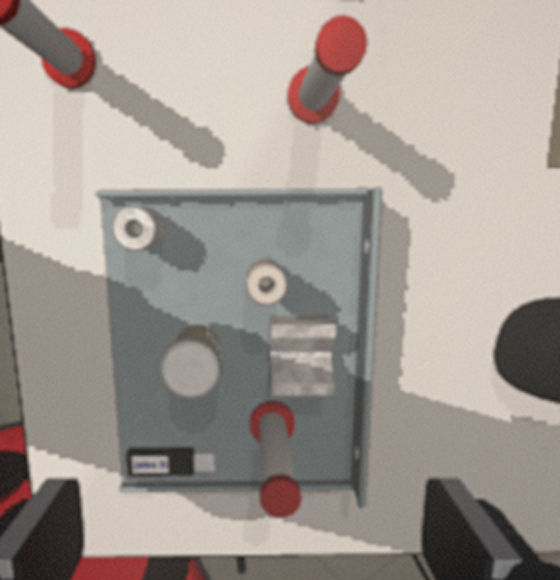

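```bash
python3 - <<'E'
from h import *
d=np.load('pics/w1.npz'); p={k:d[k] for k in d}
f=lambda x,y,z:np.round(w(p,x/2+130-.25,y/2-.25,z)[:2],4)
for n,a in dict(vial_cap=(190,367,.060),slim_top=(266,283,.054),gtop=(280,496,.106),gfoot=(272,424,.010),vb_bl=(335,320,.034),vb_br=(333,394,.034),vb_fl=(270,322,.034),vb_fr=(271,396,.034),short=(134,229,.038),bayBL_rimtop=(362,193,.014),bayFL=(98,194,.014),bayFR=(122,489,.014),bayBR=(356,487,.014),wallL=(378,188,.037),wallR=(362,504,.037),lk1foot=(313,95,.006),lk1top=(341,44,.102),lk2foot=(69,58,.006)).items(): print(n,f(*a))
E
```

```text
vial_cap [ 0.4666 -0.1481]
slim_top [ 0.5025 -0.104 ]
gtop [ 0.5137 -0.194 ]
gfoot [ 0.5139 -0.1951]
vb_bl [ 0.5421 -0.1239]
vb_br [ 0.5453 -0.166 ]
vb_fl [ 0.5069 -0.1272]
vb_fr [ 0.5105 -0.1694]
short [ 0.4336 -0.0826]
bayBL_rimtop [ 0.5528 -0.0568]
bayFL [ 0.4094 -0.0664]
bayFR [ 0.4225 -0.2428]
bayBR [ 0.5696 -0.2326]
wallL [ 0.5564 -0.0548]
wallR [ 0.569  -0.2321]
lk1foot [ 0.5224 -0.0086]
lk1top [ 0.5225 -0.0079]
lk2foot [0.3931 0.0008]
```

```bash
python3 -c "
from h import *
go(.514,-.1945,.056,.072)"
```

```text
at [ 0.4964 -0.1414  0.2   ] shift mm [-54.9  13.2 143.8] rotvec [ 0.4 -0.3 -0.5] w 85.1 t 5.0
[-13.7   3.3  35.9] [-13.7   3.3  36. ] [-13.6   3.4  36. ] [-13.6   3.4  36. ] 
turn per row [ 0.1 -0.1 -0.1] n 4
```

Call:
drive_tool --pt "-28 7 0 0.2 -0.2 -0.3 85" --pt "-27 6 0 0.2 -0.1 -0.2 85" --pt "0 0 30 0 0 0 85" --pt "0 0 30 0 0 0 85" --pt "0 0 0 0 0 0 85"

```text
clock: 5.6
eef_pos: [0.5147, -0.1972, 0.1397]
eef_rot: [3.139, 0.0, 1.645]
wrist_force: [0.2, -0.1, 0.6]
gripper_width: 0.995
```

```bash
python3 - <<'E'
from h import *
go(.514,-.1945,.056,.072)
p=r.grab_frame('wrist');cv2.imwrite('pics/w2.png',p['pixels'][...,::-1])
print(px(p,(.514,-.1945,.106)))
E
```

```text
at [ 0.5147 -0.1972  0.1397] shift mm [ 2.7 -0.7 83.7] rotvec [0.1 0.  0.1] w 85.0 t 5.6
[ 1.4 -0.3 41.9] [ 1.4 -0.3 41.9] 
turn per row [0.1 0.  0.1] n 2
[254.27741685 214.18952915]
```

View pics/w2.png

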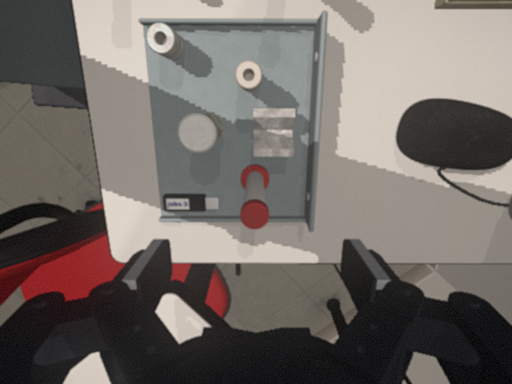

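The gauge cap sits at (255,214), against (254,214) predicted. It is centred between the jaws, so I'll descend.

Call:
drive_tool --pt "1.5 0 28 0 0 0 85" --pt "1 0 28 0 0 0 85" --pt "0 0 27 0 0 0 85" --pt "0 0 0 0 0 0 60" --pt "0 0 0 0 0 0 20" --pt "0 0 0 0 0 0 5" --pt "0 0 0 0 0 0 5" --pt "0 0 0 0 0 0 5" --pt "0 0 0 0 0 0 5" --squeeze 30

```text
clock: 6.78
eef_pos: [0.5232, -0.1968, 0.067]
eef_rot: [3.122, 0.005, 1.647]
wrist_force: [-1.1, -0.1, -1.3]
gripper_width: 0.181
```

```bash
python3 - <<'E'
from h import *
s=r.sense();print(s['wrist_force'])
go(.514,-.1945,.2,.072)
E
```

```text
[-1.05553039 -0.0532271  -1.31339208]
at [ 0.5232 -0.1968  0.067 ] shift mm [   2.3   -6.4 -133.2] rotvec [1.1 0.3 0.2] w 15.4 t 6.8
[  0.6  -1.6 -33.3] [  0.6  -1.8 -33.3] [  0.7  -1.9 -33.3] [  0.7  -2.1 -33.3] 
turn per row [0.3 0.1 0.1] n 4
```

```bash
python3 - <<'E'
from h import *
a=r.grab_frame('side')['pixels'][...,::-1][200:360,180:320]; b=r.grab_frame('wrist')['pixels'][...,::-1]
cv2.imwrite('pics/c3.png',np.hstack([cv2.resize(a,(384,440),interpolation=cv2.INTER_CUBIC),cv2.resize(b,(416,440))[:, :]]))
print(r.sense()['eef_pos'],r.sense()['joint_efforts'])
E
```

```text
[ 0.52316132 -0.19676766  0.06687523] [-2.76909128e-02 -6.01164150e+01  1.17170003e+01 -2.13190967e+01
 -3.45495727e-02 -9.36808088e-02 -4.73241817e-03]
```

View pics/c3.png

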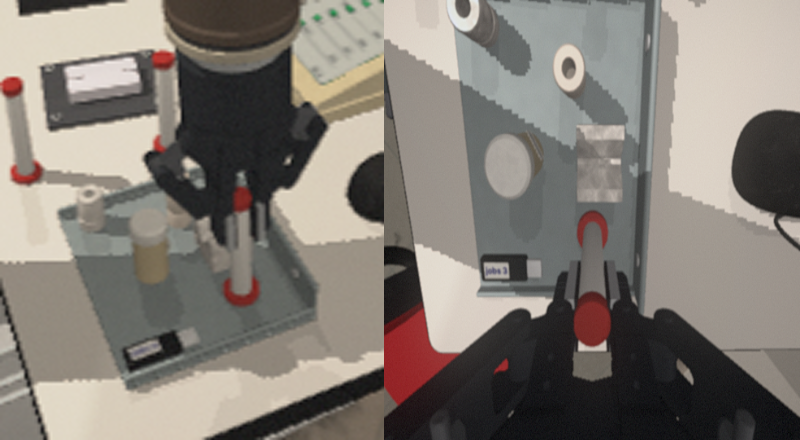

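```bash
python3 - <<'E'
from h import *
p=r.grab_frame('wrist')
print(w(p,256,200,.010), px(p,(.5138,-.1945,.01)), px(p,(.5262,-.1466,.034)),px(p,(.4666,-.1481,.06)))
E
```

```text
[ 0.52453677 -0.19210202  0.01      ] [241.16628948 202.12829134] [265.14495646 142.3333726 ] [152.47450896 143.46558534]
```

Call:
drive_tool --pt "0 0 -15 0 0 0 5" --pt "0 0 -30 0.3 0 0 5" --pt "0 0 -30 0.3 0 0 5" --pt "0 0 -35 0.3 0.2 0 5" --pt "0 0 -30 0.2 0.2 0 5" --pt "0 0 0 0 0 0 5"

```text
clock: 7.68
eef_pos: [0.5205, -0.1975, 0.2153]
eef_rot: [-3.141, -0.002, 1.644]
wrist_force: [0.1, 0.2, -1.6]
gripper_width: 0.181
```

```bash
python3 - <<'E'
from h import *
s=r.sense();print(s['wrist_force'])
go(.50,.44,.21,-.1)
E
```

```text
[ 0.07058395  0.23998501 -1.55021869]
at [ 0.5205 -0.1975  0.2153] shift mm [637.3  26.4   6.4] rotvec [-0.  -0.1  9.9] w 15.4 t 7.7
[42.5  1.8  0.4] [42.5  1.3  0.4] [42.5  0.8  0.4] [42.5  0.3  0.4] [42.5 -0.2  0.4] [42.5 -0.7  0.4] [42.5 -1.2  0.4] [42.5 -1.7  0.4] [42.5 -2.2  0.4] [42.4 -2.7  0.4] [42.4 -3.2  0.4] [42.4 -3.6  0.4] [42.3 -4.1  0.4] [42.3 -4.6  0.4] [42.2 -5.1  0.4] 
turn per row [-0.  -0.   0.7] n 15
```

Call:
drive_tool --pt "42.5 2 0 0 0 0.7 5" --pt "42.5 1 0 0 0 0.7 5" --pt "42.5 1 0 0 0 0.7 5" --pt "42.5 0 0 0 0 0.7 5" --pt "42.5 0 0 0 0 0.7 5" --pt "42.5 -1 0 0 0 0.7 5" --pt "42.5 -1 0 0 0 0.7 5" --pt "42.5 -2 0 0 0 0.7 5" --pt "42.5 -2 0 0 0 0.7 5" --pt "42.5 -3 0 0 0 0.7 5"

```text
clock: 8.93
eef_pos: [0.5051, 0.2351, 0.2139]
eef_rot: [-3.137, 0.002, 1.508]
wrist_force: [0.7, -0.2, 0.3]
gripper_width: 0.177
```

```bash
python3 - <<'E'
from h import *
go(.50,.44,.20,-.1)
E
```

```text
at [0.5051 0.2351 0.2139] shift mm [204.2 -17.9  13.7] rotvec [-0.3  0.1  2.1] w 15.1 t 8.9
[40.8 -3.6  2.7] [40.8 -3.9  2.7] [40.8 -4.2  2.8] [40.7 -4.5  2.8] [40.7 -4.8  2.8] 
turn per row [-0.1  0.   0.4] n 5
```

Call:
drive_tool --pt "41 -4 3 0 0 0.4 5" --pt "41 -4 3 0 0 0.4 5" --pt "41 -4 3 0 0 0.4 5" --pt "41 -4 3 -0.1 0 0.4 5" --pt "38 -4 3 -0.1 0 0.4 5" --pt "0 0 0 0 0 0 5" --pt "0 0 30 0 0 0 5" --pt "0 0 35 0 0 0 5" --pt "0 0 35 0 0 0 5" --pt "0 0 0 0 0 0 5"

```text
clock: 10.18
eef_pos: [0.4952, 0.4429, 0.0915]
eef_rot: [-3.136, 0.009, 1.474]
wrist_force: [1.1, 0.5, -0.1]
gripper_width: 0.175
```

```bash
python3 - <<'E'
from h import *
print(r.sense()['wrist_force'])
go(.50,.44,.067,-.1)
E
```

```text
[ 1.06387166  0.5115828  -0.070688  ]
at [0.4952 0.4429 0.0915] shift mm [-2.1  5.2 24.5] rotvec [-0.3  0.5  0.2] w 14.9 t 10.2
[-2.1  5.2 24.5] 
turn per row [-0.3  0.5  0.2] n 1
```

Call:
drive_tool --pt "0 2 12 -0.2 0.3 0 5" --pt "0 2 8 -0.1 0.2 0 5" --pt "0 0 2 0 0 0 5" --pt "0 0 0 0 0 0 5" --pt "0 0 0 0 0 0 5"

```text
clock: 10.8
eef_pos: [0.5019, 0.4424, 0.0725]
eef_rot: [3.137, -0.004, 1.473]
wrist_force: [1.0, 0.5, 0.3]
gripper_width: 0.177
```

```bash
python3 - <<'E'
from h import *
print(r.sense()['wrist_force'])
go(.50,.44,.067,-.1)
b=r.grab_frame('wrist')['pixels'][...,::-1]; cv2.imwrite('pics/c4.png',b)
E
```

```text
[1.02022921 0.48032769 0.32616173]
at [0.5019 0.4424 0.0725] shift mm [-2.6 -1.7  5.5] rotvec [ 0.2 -0.2  0.1] w 15.1 t 10.8
[-2.6 -1.7  5.5] 
turn per row [ 0.2 -0.2  0.1] n 1
```

View pics/c4.png

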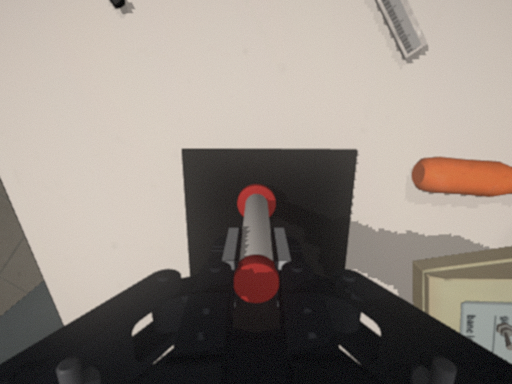

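The gauge is held upright over the mat, foot at (256,202) and well inside the mat edges. I'll lower it to contact.

Call:
drive_tool --pt "0 0 2.5 0.2 -0.2 0 5" --pt "0 0 2 0 0 0 5" --pt "0 0 1 0 0 0 5" --pt "0 0 0 0 0 0 5"

```text
clock: 11.35
eef_pos: [0.5019, 0.4428, 0.0669]
eef_rot: [3.141, -0.0, 1.473]
wrist_force: [-0.4, 0.7, -1.9]
gripper_width: 0.178
```

```bash
python3 - <<'E'
from h import *
print(r.sense()['wrist_force'])
go(.50,.44,.067,-.1)
E
```

```text
[-0.37757942  0.65367078 -1.85028172]
at [0.5019 0.4428 0.0669] shift mm [-2.9 -1.6 -0.1] rotvec [ 0.  -0.   0.1] w 15.2 t 11.3
[-2.9 -1.6 -0.1] 
turn per row [ 0.  -0.   0.1] n 1
```

Call:
drive_tool --pt "0 0 1 0 0 0 5" --pt "0 0 1 0 0 0 5" --pt "0 0 0 0 0 0 5"

```text
clock: 11.72
eef_pos: [0.5021, 0.4429, 0.0651]
eef_rot: [3.141, -0.001, 1.473]
wrist_force: [-0.5, 0.3, 0.2]
gripper_width: 0.182
```

```bash
python3 - <<'E'
from h import *
print(r.sense()['wrist_force'],r.sense()['eef_pos'])
E
```

```text
[-0.46344068  0.31427686  0.18142659] [0.5021021  0.44288026 0.06511144]
```

Call:
drive_tool --pt "0 0 0.5 0 0 0 20" --pt "0 0 0 0 0 0 30" --pt "0 0 0 0 0 0 50" --pt "0 0 0 0 0 0 60" --pt "0 0 -20 0 0 0 60" --pt "0 0 -40 0 0 0 60" --pt "0 0 -40 0 0 0 60" --pt "0 0 -20 0 0 0 60" --pt "0 0 0 0 0 0 60"

```text
clock: 12.85
eef_pos: [0.5031, 0.4425, 0.1938]
eef_rot: [3.138, -0.003, 1.472]
wrist_force: [0.6, -0.7, 0.1]
gripper_width: 0.703
```

```bash
python3 - <<'E'
from h import *
p=r.grab_frame('wrist'); 
for d in r.masks_of(p,'focus_gauge_mid'): print(d['conf'],d['point'],d['region'].sum())
print(px(p,(.502,.443,.105)),px(p,(.502,.443,.009)))
cv2.imwrite('pics/c5.png',p['pixels'][...,::-1])
go(.5025,-.104,.15,.072)
E
```

```text
0.95 [175.7, 252.9] 931
[253.48315689 193.27667094] [253.84357777 168.92375488]
at [0.5021 0.442  0.1914] shift mm [-543.4   54.2   41.3] rotvec [ 0.1 -0.  -9.8] w 60.2 t 12.9
[-41.8   4.2   3.2] [-41.8   3.6   3.2] [-41.9   3.1   3.2] [-41.9   2.5   3.2] [-42.    2.    3.2] [-42.    1.4   3.2] [-42.    0.9   3.2] [-42.    0.3   3.2] [-42.   -0.2   3.2] [-42.   -0.8   3.2] [-42.   -1.3   3.2] [-42.   -1.9   3.2] [-41.9  -2.4   3.2] 
turn per row [ 0.  -0.  -0.8] n 13
```

View pics/c5.png

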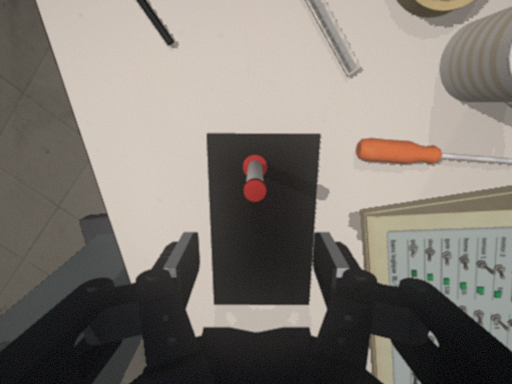

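Gauge stands on the mat: cap (254,189), foot (255,165). Next is the slim sample.

Call:
drive_tool --pt "-42 4 0 0 0 -0.8 60" --pt "-42 4 0 0 0 -0.8 60" --pt "-42 3 0 0 0 -0.8 60" --pt "-42 3 0 0 0 -0.8 60" --pt "-42 2 0 0 0 -0.8 60" --pt "-42 1 0 0 0 -0.8 60" --pt "-42 1 0 0 0 -0.8 60" --pt "-42 0 0 0 0 -0.8 60" --pt "-42 0 0 0 0 -0.8 60" --pt "-42 -1 0 0 0 -0.8 60"

```text
clock: 14.2
eef_pos: [0.4979, 0.0109, 0.1822]
eef_rot: [-3.127, 0.009, 1.624]
wrist_force: [-0.1, 0.0, -0.2]
gripper_width: 0.703
```

Call:
drive_tool --pt "-42 -1 0 0 0 -0.8 55" --pt "-42 -2 0 0 0 -0.8 55" --pt "-35 -2 0 0 0 -0.7 55" --pt "0 0 30 0 0 0 55" --pt "0 0 30 0 0 0 55" --pt "0 0 0 0 0 0 55"

```text
clock: 14.95
eef_pos: [0.4947, -0.1165, 0.1175]
eef_rot: [-3.118, 0.01, 1.66]
wrist_force: [0.4, 0.6, -0.4]
gripper_width: 0.64
```

```bash
python3 - <<'E'
from h import *
go(.5025,-.104,.1,.072)
p=r.grab_frame('wrist')
for m in('slim_sample_mid','vial_mid','v_block_mid'):
  for d in r.masks_of(p,m): print(m,d['conf'],d['point'],d['region'].sum())
print(px(p,(.5025,-.104,.054)),px(p,(.5025,-.104,.029)))
g=p['pixels'];cv2.imwrite('pics/c6.png',g[...,::-1])
E
```

```text
at [ 0.4947 -0.1165  0.1175] shift mm [11.9  9.3 17.2] rotvec [-1.3  0.6  1. ] w 54.6 t 14.9
[11.9  9.3 17.2] 
turn per row [-1.3  0.6  1. ] n 1
slim_sample_mid 0.96 [184.3, 267.9] 749
vial_mid 0.59 [234.8, 222.3] 1639
v_block_mid 0.76 [223.7, 289.9] 2198
[269.18607668 187.65056638] [268.5780006  178.98175552]
```

View pics/c6.png

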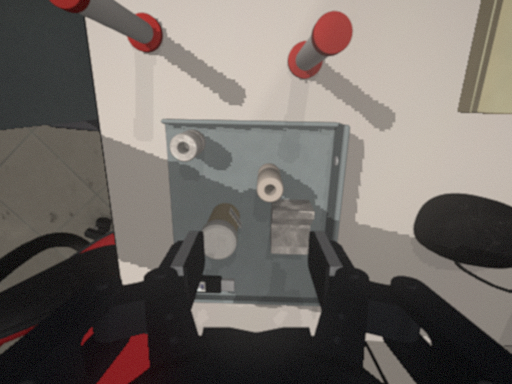

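The slim sample's top is at (269,187), matching the prediction. I'll align and descend.

Call:
drive_tool --pt "6 5 2 -0.7 0.3 0.5 50" --pt "6 4.5 2 -0.6 0.3 0.5 50" --pt "0 0 0 0 0 0 50"

```text
clock: 15.52
eef_pos: [0.5078, -0.102, 0.1177]
eef_rot: [3.131, -0.001, 1.644]
wrist_force: [-0.1, -0.4, -0.3]
gripper_width: 0.591
```

```bash
python3 - <<'E'
from h import *
go(.5025,-.104,.018,.072)
E
```

```text
at [ 0.5078 -0.102   0.1177] shift mm [-1.7 -6.5 99.6] rotvec [ 0.6 -0.1  0. ] w 50.4 t 15.5
[-0.6 -2.2 33.2] [-0.6 -2.  33.2] [-0.5 -1.9 33.2] 
turn per row [ 0.2 -0.   0. ] n 3
```

Call:
drive_tool --pt "-1 -3 20 0.2 0 0 50" --pt "-1 -2.5 20 0.2 0 0 50" --pt "0 0 20 0 0 0 50" --pt "0 0 0 0 0 0 50" --pt "0 0 0 0 0 0 50"

```text
clock: 16.15
eef_pos: [0.5042, -0.1041, 0.0577]
eef_rot: [3.135, -0.001, 1.645]
wrist_force: [0.5, 0.8, 0.6]
gripper_width: 0.586
```

```bash
python3 - <<'E'
from h import *
go(.5025,-.104,.018,.072)
E
```

```text
at [ 0.5042 -0.1041  0.0577] shift mm [ 0.2 -1.9 39.7] rotvec [ 0.4 -0.1  0.1] w 50.1 t 16.1
[ 0.2 -1.9 39.7] 
turn per row [ 0.4 -0.1  0.1] n 1
```

Call:
drive_tool --pt "0 -1 13 0.2 0 0 50" --pt "0 -0.5 13 0.2 0 0 50" --pt "0 0 12 0 0 0 50" --pt "0 0 0 0 0 0 50" --pt "0 0 0 0 0 0 40"

```text
clock: 16.77
eef_pos: [0.5034, -0.1041, 0.0179]
eef_rot: [3.142, -0.001, 1.645]
wrist_force: [1.2, -0.7, 0.2]
gripper_width: 0.468
```

Call:
drive_tool --pt "0 0 0 0 0 0 28" --pt "0 0 0 0 0 0 15" --pt "0 0 0 0 0 0 10" --pt "0 0 0 0 0 0 10"

```text
clock: 17.27
eef_pos: [0.5039, -0.1042, 0.0187]
eef_rot: [3.14, -0.001, 1.645]
wrist_force: [-1.1, 0.6, -0.3]
gripper_width: 0.226
```

```bash
python3 - <<'E'
from h import *
go(.5025,-.104,.018,.072)
E
```

```text
at [ 0.5039 -0.1042  0.0187] shift mm [ 0.3 -1.4  0.7] rotvec [ 0.1 -0.1  0.1] w 19.3 t 17.3
[ 0.3 -1.4  0.7] 
turn per row [ 0.1 -0.1  0.1] n 1
```

Call:
drive_tool --pt "0 0 -15 0 0 0 10" --pt "0 0 -30 0 0 0 10" --pt "0 0 -35 0 0 0 10" --pt "0 0 -35 0 0 0 10" --pt "0 0 -25 0 0 0 10" --pt "35 2 0 0 0 0.9 10" --pt "42 1.5 0 0 0 0.9 10" --pt "42 1 0 0 0 0.9 10" --pt "42 0 0 0 0 0.9 10" --pt "42 0 0 0 0 0.9 10"

```text
clock: 18.52
eef_pos: [0.5009, 0.0986, 0.1731]
eef_rot: [3.134, -0.002, 1.552]
wrist_force: [1.2, -0.2, -1.0]
gripper_width: 0.223
```

```bash
python3 - <<'E'
from h import *
print(r.sense()['wrist_force'])
go(.50,.365,.16,-.1)
E
```

```text
[ 1.18720855 -0.19249024 -1.0034083 ]
at [0.5009 0.0986 0.1731] shift mm [266.3  -6.   13.7] rotvec [ 0.4 -0.1  4.7] w 19.0 t 18.5
[38.  -0.9  2. ] [38.  -1.3  1.9] [38.  -1.7  1.9] [38.  -2.2  1.9] [38.  -2.6  1.9] [37.9 -3.1  1.9] [37.9 -3.5  1.9] 
turn per row [ 0.1 -0.   0.7] n 7
```

Call:
drive_tool --pt "38 -1 2 0 0 0.7 10" --pt "38 -1 2 0 0 0.7 10" --pt "38 -2 2 0.1 0 0.7 10" --pt "38 -2 2 0.1 0 0.7 10" --pt "38 -3 2 0.1 0 0.7 10" --pt "35 -3 2 0.1 0 0.7 10" --pt "28 -3 0 0 0 0.5 10" --pt "0 0 0 0 0 0 10"

```text
clock: 19.52
eef_pos: [0.4977, 0.3636, 0.1696]
eef_rot: [3.138, -0.006, 1.471]
wrist_force: [0.3, -0.6, -0.7]
gripper_width: 0.225
```

```bash
python3 - <<'E'
from h import *
go(.50,.355,.0187,-.1)
E
```

```text
at [0.4977 0.3636 0.1696] shift mm [ -9.2   2.6 150.8] rotvec [ 0.2 -0.3 -0. ] w 19.2 t 19.5
[-2.3  0.7 37.7] [-2.3  0.7 37.7] [-2.2  0.7 37.7] [-2.1  0.8 37.7] 
turn per row [ 0.1 -0.1 -0. ] n 4
```

Call:
drive_tool --pt "-2 0.5 30 0.1 -0.2 0 10" --pt "-2 0.5 35 0.1 -0.1 0 10" --pt "-2 0.5 35 0 0 0 10" --pt "0 0 28 0 0 0 10" --pt "0 0 10 0 0 0 10" --pt "0 0 0 0 0 0 10" --pt "0 0 0 0 0 0 10"

```text
clock: 20.4
eef_pos: [0.5022, 0.3534, 0.0355]
eef_rot: [3.136, -0.002, 1.467]
wrist_force: [0.2, 0.6, -0.7]
gripper_width: 0.224
```

```bash
python3 - <<'E'
from h import *
print(r.sense()['wrist_force'])
go(.50,.355,.0187,-.1)
E
```

```text
[ 0.2213776   0.59730282 -0.72054375]
at [0.5022 0.3534 0.0355] shift mm [ 1.3 -2.4 16.8] rotvec [ 0.3 -0.1 -0.2] w 19.1 t 20.4
[ 1.3 -2.4 16.8] 
turn per row [ 0.3 -0.1 -0.2] n 1
```

Call:
drive_tool --pt "0 0 8 0.2 0 0 10" --pt "0 0 6 0.1 0 0 10" --pt "0 0 2 0 0 0 10" --pt "0 0 1 0 0 0 10" --pt "0 0 1 0 0 0 10" --pt "0 0 0 0 0 0 10"

```text
clock: 21.15
eef_pos: [0.5032, 0.3543, 0.0181]
eef_rot: [3.139, -0.004, 1.467]
wrist_force: [0.1, 0.7, -0.7]
gripper_width: 0.226
```

```bash
python3 - <<'E'
from h import *
print(r.sense()['wrist_force'])
go(.50,.355,.0187,-.1)
E
```

```text
[ 0.0732334   0.69552097 -0.7140246 ]
at [0.5032 0.3543 0.0181] shift mm [ 0.4 -3.2 -0.6] rotvec [ 0.1 -0.3 -0.2] w 19.3 t 21.1
[ 0.4 -3.2 -0.6] 
turn per row [ 0.1 -0.3 -0.2] n 1
```

Call:
drive_tool --pt "0 0 1 0 -0.1 0 10" --pt "0 0 1 0 -0.1 0 10" --pt "0 0 0 0 0 0 10" --pt "0 0 0 0 0 0 22" --pt "0 0 0 0 0 0 30" --pt "0 0 0 0 0 0 50" --pt "0 0 -25 0 0 0 60" --pt "0 0 -40 0 0 0 60" --pt "0 0 -45 0 0 0 60" --pt "0 0 -45 0 0 0 60"

```text
clock: 22.4
eef_pos: [0.5009, 0.3531, 0.1726]
eef_rot: [-3.139, 0.004, 1.467]
wrist_force: [0.2, 1.2, 0.2]
gripper_width: 0.705
```

```bash
python3 - <<'E'
from h import *
p=r.grab_frame('wrist')
for m in('slim_sample_mid','focus_gauge_mid'):
  for d in r.masks_of(p,m): print(m,d['conf'],d['point'],d['region'].sum())
print(px(p,(.503,.354,.053)),px(p,(.503,.354,.028)))
cv2.imwrite('pics/c7.png',p['pixels'][...,::-1])
go(.4666,-.1481,.17,.072+np.pi/2)
E
```

```text
slim_sample_mid 0.93 [177.7, 257.4] 499
focus_gauge_mid 0.71 [78.3, 246.6] 949
[257.85830384 182.11823074] [257.77009846 175.68159004]
at [0.5025 0.354  0.1738] shift mm [-503.1   16.2    4. ] rotvec [ 0.  -0.  79.9] w 60.2 t 22.6
[-41.9   1.4   0.3] [-41.5   6.2   0.3] [-40.5  11.    0.3] [-38.9  15.6   0.3] [-36.9  20.    0.3] [-34.3  24.2   0.3] [-31.3  28.    0.3] [-27.8  31.4   0.3] [-24.   34.4   0.3] [-19.8  37.    0.3] [-15.4  39.    0.3] [-10.8  40.5   0.3] 
turn per row [ 0.  -0.   6.7] n 12
```

Call:
drive_tool --pt "-42 1 0 0 0 6.5 60" --pt "-41.5 6 0 0 0 6.5 60" --pt "-40.5 11 0 0 0 6.5 60" --pt "-39 15.5 0 0 0 6.5 60" --pt "-37 20 0 0 0 6.5 60" --pt "-34 24 0 0 0 6.5 60"

```text
clock: 23.3
eef_pos: [0.4798, 0.0994, 0.1681]
eef_rot: [-3.14, 0.006, 0.773]
wrist_force: [1.0, -0.0, -0.2]
gripper_width: 0.705
```

```bash
python3 - <<'E'
from h import *
print(r.sense()['joint_pos'])
go(.4666,-.1481,.16,.072+np.pi/2)
E
```

```text
[-1.0782812   0.42946116  1.04332531  2.02498914 -0.45510039  0.94783539
 -0.59464964]
at [0.4798 0.0994 0.1681] shift mm [-182.3  167.9    9. ] rotvec [ 0.1  0.4 40.2] w 60.2 t 23.3
[-30.4  28.    1.5] [-26.9  31.3   1.5] [-23.1  34.3   1.4] [-18.9  36.7   1.4] [-14.5  38.7   1.4] [-9.9 40.1  1.4] 
turn per row [0.  0.1 6.7] n 6
```

Call:
drive_tool --pt "-30 28 1 0 0 6.7 60" --pt "-27 31 1 0 0 6.7 60" --pt "-23 34 1 0 0.1 6.7 60" --pt "-19 37 1 0 0.1 6.7 60" --pt "-14.5 39 1 0 0.1 6.7 60" --pt "-10 40 1 0 0 6.7 60" --pt "0 0 0 0 0 0 60" --pt "0 0 0 0 0 0 60"

```text
clock: 24.3
eef_pos: [0.4574, -0.1567, 0.1565]
eef_rot: [3.138, 0.01, 0.043]
wrist_force: [0.1, -0.3, -0.0]
gripper_width: 0.703
```

```bash
python3 - <<'E'
from h import *
print(r.sense()['joint_pos'])
p=r.grab_frame('wrist')
for m in('vial_mid','v_block_mid'):
  for d in r.masks_of(p,m): print(m,d['conf'],d['point'],d['region'].sum())
print(px(p,(.4666,-.1481,.06)),px(p,(.4666,-.1481,.004)),px(p,(.5262,-.1466,.034)))
cv2.imwrite('pics/c8.png',p['pixels'][...,::-1])
go(.4666,-.1481,.1,.072+np.pi/2)
E
```

```text
[-0.61669588  0.51152054  1.18327293  2.05479026 -0.57092441  0.96800747
 -0.65851688]
vial_mid 0.8 [178.6, 248.3] 1122
v_block_mid 0.79 [103.9, 247.6] 1878
[245.97135025 179.52986557] [247.4980159  165.49447737] [247.32869738 106.64161926]
at [ 0.4579 -0.1562  0.1569] shift mm [ 9.6 -7.9 56.8] rotvec [ 0.2  0.5 -1.6] w 60.0 t 24.4
[ 4.8 -3.9 28.4] [ 4.7 -3.8 28.4] 
turn per row [ 0.1  0.3 -0.8] n 2
```

View pics/c8.png

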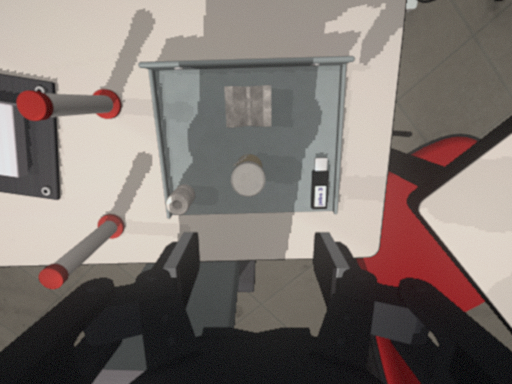

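The vial cap is at (248,179), predicted (246,179.5), and the V-block is at (248,106) with its groove along world x. Both are clear for fingers, so I'll go down on the vial.

Call:
drive_tool --pt "4.5 -3.5 20 0.1 0.2 -0.8 50" --pt "4.5 -3.5 20 0.1 0.2 -0.8 50" --pt "0 0 20 0 0 0 50" --pt "0 0 0 0 0 0 50" --pt "0 0 0 0 0 0 50"

```text
clock: 25.08
eef_pos: [0.4683, -0.1435, 0.0957]
eef_rot: [-3.14, 0.001, 0.085]
wrist_force: [0.3, -0.5, 0.1]
gripper_width: 0.582
```

```bash
python3 - <<'E'
from h import *
go(.4668,-.149,.010,.072+np.pi/2)
E
```

```text
at [ 0.4683 -0.1435  0.0957] shift mm [-1.9  5.4 85.7] rotvec [-0.1  0.1  0.7] w 49.7 t 25.1
[-0.9  2.7 42.9] [-0.9  2.7 42.9] 
turn per row [-0.   0.   0.4] n 2
```

Call:
drive_tool --pt "-1 2.5 8 0 0 0.3 50" --pt "-0.5 2 8 0 0 0.2 50" --pt "0 0 0 0 0 0 50"

```text
clock: 25.45
eef_pos: [0.4679, -0.1483, 0.0798]
eef_rot: [-3.141, -0.001, 0.076]
wrist_force: [-0.4, 0.6, -0.6]
gripper_width: 0.587
```

```bash
python3 - <<'E'
from h import *
go(.4668,-.149,.010,.072+np.pi/2)
p=r.grab_frame('wrist')
for m in('vial_mid',):
  for d in r.masks_of(p,m): 
    R_=d['region']; ys,xs=np.nonzero(R_); print(d['conf'],d['point'],xs.min(),xs.max(),ys.min(),ys.max())
print(px(p,(.4668,-.149,.06)),px(p,(.4668,-.149,.004)))
E
```

```text
at [ 0.4679 -0.1483  0.0798] shift mm [-1.2  0.6 69.8] rotvec [-0.1 -0.   0.2] w 50.1 t 25.4
[-0.6  0.3 34.9] [-0.6  0.3 34.9] 
turn per row [-0.  -0.   0.1] n 2
0.74 [221.6, 256.1] 233 282 185 251
[257.08903853 229.18265105] [256.8726334 200.2415146]
```

Well aligned. I'll descend and close gently.

Call:
drive_tool --pt "-0.5 0 20 0 0 0 50" --pt "-0.5 0 20 0 0 0 50" --pt "0 0 18 0 0 0 50" --pt "0 0 10 0 0 0 50" --pt "0 0 0 0 0 0 45" --pt "0 0 0 0 0 0 35" --pt "0 0 0 0 0 0 28" --pt "0 0 0 0 0 0 20" --pt "0 0 0 0 0 0 15" --pt "0 0 0 0 0 0 15"

```text
clock: 26.8
eef_pos: [0.4698, -0.1491, 0.0131]
eef_rot: [3.141, -0.006, 0.077]
wrist_force: [-0.3, 0.1, -0.5]
gripper_width: 0.32
```

```bash
python3 - <<'E'
from h import *
print(r.sense()['wrist_force'])
go(.50,.275,.17,-.1+np.pi/2)
E
```

```text
[-0.26852658  0.07533741 -0.48148825]
at [ 0.4698 -0.1491  0.0131] shift mm [  63.7 -420.4 -156.7] rotvec [-0.  -0.4 10.1] w 27.4 t 26.8
[  6.4 -42.  -15.7] [  5.6 -42.1 -15.7] [  4.9 -42.2 -15.7] [  4.1 -42.3 -15.7] [  3.3 -42.4 -15.7] [  2.6 -42.4 -15.7] [  1.8 -42.5 -15.7] [  1.1 -42.5 -15.7] [  0.3 -42.5 -15.7] [ -0.5 -42.5 -15.7] 
turn per row [-0. -0.  1.] n 10
```

Call:
drive_tool --pt "0 0 -15 0 0 0 15" --pt "0 0 -35 0 0 0 15" --pt "0 0 -40 0 0 0 15" --pt "0 0 -40 0 -0.2 0 15" --pt "3 -35 -25 0 -0.2 1 15" --pt "6 -42 0 0 0 1 15" --pt "5 -42 0 0 0 1 15" --pt "4 -42 0 0 0 1 15" --pt "4 -42 0 0 0 1 15" --pt "3 -42 0 0 0 1 15"

```text
clock: 28.05
eef_pos: [0.4868, 0.0977, 0.1819]
eef_rot: [-3.14, -0.002, -0.045]
wrist_force: [1.0, -0.1, 0.4]
gripper_width: 0.326
```

```bash
python3 - <<'E'
from h import *
print(r.sense()['wrist_force'],r.sense()['joint_pos'])
go(.50,.279,.17,-.1+np.pi/2)
E
```

```text
[ 0.95362878 -0.102622    0.39272602] [-1.17612732  0.5256992   1.26391193  2.00574064 -0.58831746  1.0431099
 -1.24915679]
at [0.4868 0.0977 0.1819] shift mm [   5.  -181.7   12.1] rotvec [-0.1 -0.1  3.2] w 27.8 t 28.1
[  1.  -36.3   2.4] [  0.6 -36.3   2.4] [  0.2 -36.3   2.4] [ -0.2 -36.3   2.4] [ -0.6 -36.3   2.4] 
turn per row [-0.  -0.   0.6] n 5
```

Call:
drive_tool --pt "1 -36 2 0 0 0.6 15" --pt "1 -36 2 0 0 0.6 15" --pt "0 -36 2 0 0 0.6 15" --pt "0 -36 2 0 0 0.6 15" --pt "0 -36 2 0 0 0.6 15" --pt "0 0 0 0 0 0 15" --pt "0 0 0 0 0 0 15"

```text
clock: 28.92
eef_pos: [0.4991, 0.2851, 0.1777]
eef_rot: [-3.141, -0.004, -0.096]
wrist_force: [-0.4, 0.5, -0.2]
gripper_width: 0.326
```

```bash
python3 - <<'E'
from h import *
print(r.sense()['wrist_force'],r.sense()['joint_pos'])
go(.50,.279,.0121,-.1+np.pi/2)
E
```

```text
[-0.37316556  0.49388879 -0.24116509] [-1.37156162  0.67968273  1.22783111  1.82812147 -0.7042759   1.1530657
 -1.56906119]
at [0.4991 0.2851 0.1777] shift mm [  0.9   6.2 165.6] rotvec [-0.1 -0.2  0.2] w 27.8 t 28.9
[ 0.2  1.5 41.4] [ 0.3  1.5 41.4] [ 0.3  1.5 41.4] [ 0.3  1.5 41.4] 
turn per row [-0.  -0.1  0.1] n 4
```

Call:
drive_tool --pt "0 2 35 0 -0.1 0 15" --pt "0 2 40 0 -0.1 0 15" --pt "0 2 40 0 0 0 15" --pt "0 0 28 0 0 0 15" --pt "0 0 10 0 0 0 15" --pt "0 0 0 0 0 0 15" --pt "0 0 0 0 0 0 15"

```text
clock: 29.8
eef_pos: [0.5016, 0.2741, 0.0269]
eef_rot: [-3.137, -0.005, -0.104]
wrist_force: [-0.4, -0.5, 0.3]
gripper_width: 0.324
```

```bash
python3 - <<'E'
from h import *
print(r.sense()['wrist_force'])
go(.50,.279,.0121,-.1+np.pi/2)
E
```

```text
[-0.36792197 -0.455622    0.30430366]
at [0.5016 0.2741 0.0269] shift mm [-2.2 -4.7 14.8] rotvec [-0.2 -0.3 -0.2] w 27.7 t 29.8
[-2.2 -4.7 14.8] 
turn per row [-0.2 -0.3 -0.2] n 1
```

Call:
drive_tool --pt "-1 -4 7 -0.2 -0.3 0 15" --pt "0 0 5 0 0 0 15" --pt "0 0 2 0 0 0 15" --pt "0 0 1 0 0 0 15" --pt "0 0 0 0 0 0 15"

```text
clock: 30.42
eef_pos: [0.5019, 0.2794, 0.0127]
eef_rot: [-3.139, -0.002, -0.103]
wrist_force: [0.9, 0.4, 0.0]
gripper_width: 0.325
```

```bash
python3 - <<'E'
from h import *
print(r.sense()['wrist_force'])
go(.50,.279,.0121,-.1+np.pi/2)
E
```

```text
[0.89049028 0.38547052 0.02801734]
at [0.5019 0.2794 0.0127] shift mm [-1.9  0.6  0.6] rotvec [-0.1 -0.1 -0.2] w 27.8 t 30.4
[-1.9  0.6  0.6] 
turn per row [-0.1 -0.1 -0.2] n 1
```

Call:
drive_tool --pt "0 0 0.8 0 0 0 15" --pt "0 0 0.8 0 0 0 15" --pt "0 0 0 0 0 0 15" --pt "0 0 0 0 0 0 30" --pt "0 0 0 0 0 0 38" --pt "0 0 0 0 0 0 46" --pt "0 0 -25 0 0 0 46" --pt "0 0 -40 0 0 0 50" --pt "0 0 -45 0 0 0 55" --pt "0 0 -45 0 0 0 60"

```text
clock: 31.68
eef_pos: [0.4997, 0.2782, 0.1672]
eef_rot: [3.139, 0.003, -0.104]
wrist_force: [-0.0, 0.4, -0.3]
gripper_width: 0.703
```

```bash
python3 - <<'E'
from h import *
p=r.grab_frame('wrist')
for m in('slim_sample_mid','focus_gauge_mid','vial_mid'):
  for d in r.masks_of(p,m): print(m,d['conf'],d['point'],d['region'].sum())
print(px(p,(.499,.279,.059)),px(p,(.499,.279,.031)))
cv2.imwrite('pics/c9.png',p['pixels'][...,::-1])
go(.5262,-.1466,.17,.072+np.pi/2)
E
```

```text
slim_sample_mid 0.59 [162.1, 423.5] 10297
slim_sample_mid 0.57 [184.8, 176.5] 643
focus_gauge_mid 0.79 [204.8, 69.1] 1927
focus_gauge_mid 0.73 [237.4, 499.3] 482
vial_mid 0.67 [185.7, 256.0] 990
vial_mid 0.23 [206.6, 70.7] 1956
[255.0359937  187.98996632] [255.04895238 180.09194617]
at [0.5002 0.2788 0.1664] shift mm [ 69.7 420.4  -3.6] rotvec [  0.    0.1 -10. ] w 59.7 t 31.9
[ 7.  42.  -0.4] [ 6.2 42.2 -0.4] [ 5.5 42.3 -0.4] [ 4.8 42.3 -0.4] [ 4.  42.4 -0.4] [ 3.3 42.5 -0.4] [ 2.5 42.5 -0.4] [ 1.8 42.6 -0.4] [ 1.  42.6 -0.4] [ 0.3 42.6 -0.4] 
turn per row [ 0.  0. -1.] n 10
```

View pics/c9.png

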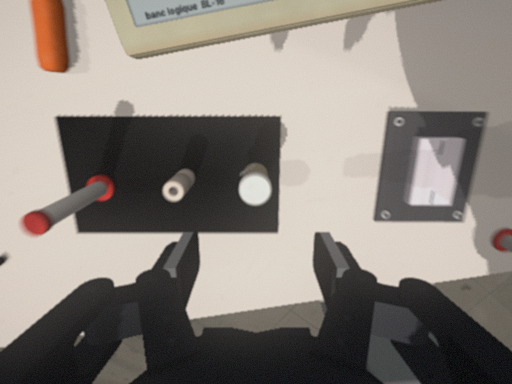

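Mat view: gauge foot (102,187), slim (178,187) and vial (255,188) all stand on the mat. The nest seat is at about (436,171). On to the V-block.

Call:
drive_tool --pt "7 42 0 0 0 -1 70" --pt "6 42 0 0 0 -1 70" --pt "5.5 42 0 0 0 -1 70" --pt "5 42 0 0 0 -1 70" --pt "4 42 0 0 0 -1 70" --pt "3 42 0 0 0 -1 70" --pt "2.5 42 0 0 0 -1 70" --pt "2 42 0 0 0 -1 70" --pt "1 43 0 0 0 -1 70" --pt "0 43 0 0 0 -1 70"

```text
clock: 33.12
eef_pos: [0.5218, -0.1502, 0.1542]
eef_rot: [3.141, 0.021, 0.088]
wrist_force: [0.4, -0.5, 0.2]
gripper_width: 0.817
```

```bash
python3 - <<'E'
from h import *
go(.5262,-.1466,.11,.074+np.pi/2)
E
```

```text
at [ 0.5218 -0.1502  0.1542] shift mm [ 5.6 -3.3 44. ] rotvec [0.1 1.2 0.8] w 69.7 t 33.1
[ 2.8 -1.6 22. ] [ 2.6 -1.7 22. ] 
turn per row [0.  0.6 0.4] n 2
```

Call:
drive_tool --pt "3 -1.5 15 0 0.6 0.4 62" --pt "2.5 -1.5 15 0 0.5 0.4 62" --pt "0 0 12 0 0 0 62" --pt "0 0 0 0 0 0 62"

```text
clock: 33.62
eef_pos: [0.5243, -0.1474, 0.1067]
eef_rot: [3.141, 0.006, 0.07]
wrist_force: [0.5, 0.4, 0.6]
gripper_width: 0.727
```

```bash
python3 - <<'E'
from h import *
go(.5262,-.1466,.008,.074+np.pi/2)
p=r.grab_frame('wrist')
for d in r.masks_of(p,'v_block_mid'): 
    R_=d['region'].astype(np.uint8); cn=max(cv2.findContours(R_,0,2)[0],key=cv2.contourArea)
    print(d['conf'],d['point'],[np.round(w(p,*c,.034)[:2],4).tolist() for c in cv2.boxPoints(cv2.minAreaRect(cn))])
E
```

```text
at [ 0.5243 -0.1474  0.1067] shift mm [ 2.6 -0.6 98.7] rotvec [ 0.   0.4 -0.2] w 62.1 t 33.6
[ 0.9 -0.2 32.9] [ 0.8 -0.2 32.9] [ 0.7 -0.2 32.9] 
turn per row [ 0.   0.1 -0.1] n 3
0.8 [190.6, 254.9] [[0.5079, -0.1267], [0.5482, -0.125], [0.5509, -0.1647], [0.5108, -0.1685]]
```

Call:
drive_tool --pt "1 0 25 0 0.2 0 62" --pt "1 0 25 0 0.2 -0.1 62" --pt "0.5 0 20 0 0 0 62" --pt "0 0 0 0 0 0 62" --pt "0 0 0 0 0 0 62"

```text
clock: 34.35
eef_pos: [0.5306, -0.147, 0.0386]
eef_rot: [3.139, -0.008, 0.075]
wrist_force: [0.1, -0.6, -0.4]
gripper_width: 0.726
```

```bash
python3 - <<'E'
from h import *
go(.5264,-.1466,.008,.074+np.pi/2)
E
```

```text
at [ 0.5306 -0.147   0.0386] shift mm [-4.4 -0.8 30.5] rotvec [ 0.1 -0.4  0.1] w 62.0 t 34.4
[-4.4 -0.8 30.5] 
turn per row [ 0.1 -0.4  0.1] n 1
```

Call:
drive_tool --pt "-2 -0.5 8 0 -0.2 0 62" --pt "-1.5 0 8 0 -0.2 0 62" --pt "0 0 8 0 0 0 62" --pt "0 0 4 0 0 0 62" --pt "0 0 0 0 0 0 62"

```text
clock: 34.98
eef_pos: [0.5277, -0.147, 0.0098]
eef_rot: [3.139, -0.002, 0.075]
wrist_force: [0.5, -0.4, 0.4]
gripper_width: 0.729
```

```bash
python3 - <<'E'
from h import *
print(r.sense()['wrist_force'])
go(.5264,-.1466,.008,.074+np.pi/2)
E
```

```text
[ 0.46844781 -0.41372511  0.43719421]
at [ 0.5277 -0.147   0.0098] shift mm [-1.3 -0.5  1.8] rotvec [ 0.1 -0.1  0.1] w 62.3 t 35.0
[-1.3 -0.5  1.8] 
turn per row [ 0.1 -0.1  0.1] n 1
```

Call:
drive_tool --pt "-0.5 0 1 0 0 0 55" --pt "0 0 0 0 0 0 48" --pt "0 0 0 0 0 0 43" --pt "0 0 0 0 0 0 35" --pt "0 0 0 0 0 0 30" --pt "0 0 0 0 0 0 30" --pt "0 0 0 0 0 0 30" --squeeze 60

```text
clock: 35.85
eef_pos: [0.5275, -0.1472, 0.0093]
eef_rot: [3.139, -0.003, 0.075]
wrist_force: [0.3, 0.7, 0.6]
gripper_width: 0.46
```

```bash
python3 - <<'E'
from h import *
print(r.sense()['wrist_force'])
go(.484,.092,.17,-.1+np.pi/2)
E
```

```text
[0.25036128 0.70317814 0.57416473]
at [ 0.5275 -0.1472  0.0093] shift mm [ -25.  -241.4 -161.4] rotvec [ 0.1 -0.2 10. ] w 39.3 t 35.9
[ -4.2 -40.2 -26.9] [ -5.3 -40.1 -26.9] [ -6.5 -39.9 -26.9] [ -7.7 -39.7 -26.8] [ -8.9 -39.5 -26.8] [-10.  -39.2 -26.8] 
turn per row [ 0.  -0.   1.7] n 6
```

Call:
drive_tool --pt "0 0 -15 0 0 0 30" --pt "0 0 -35 0 0 0 30" --pt "0 0 -40 0 0 0 30" --pt "0 0 -40 0 0 0 30" --pt "0 0 -35 0 0 0 30" --pt "-16 -38 0 0 0 1.6 30" --pt "-17 -40 0 0 0 1.6 30" --pt "-19 -40 0 0 0 1.6 30" --pt "-20 -40 0 0 0 1.6 30" --pt "-20 -40 0 0 0 1.6 30"

```text
clock: 37.1
eef_pos: [0.4285, 0.0504, 0.1849]
eef_rot: [3.14, -0.003, -0.08]
wrist_force: [0.4, 0.2, -2.0]
gripper_width: 0.457
```

```bash
python3 - <<'E'
from h import *
print(r.sense()['wrist_force'])
go(.415,.092,.16,-.1+np.pi/2)
E
```

```text
[ 0.36692901  0.196155   -2.04747443]
at [0.4285 0.0504 0.1849] shift mm [-16.9 -40.5  24.8] rotvec [ 0.1 -0.2  1.1] w 39.0 t 37.1
[-16.9 -40.5  24.8] 
turn per row [ 0.1 -0.2  1.1] n 1
```

Call:
drive_tool --pt "-8 -20 10 0 -0.1 0.6 30" --pt "-8 -20 10 0 -0.1 0.5 30" --pt "0 0 0 0 0 0 30" --pt "0 0 0 0 0 0 30"

```text
clock: 37.6
eef_pos: [0.413, 0.0955, 0.1661]
eef_rot: [-3.139, 0.002, -0.095]
wrist_force: [0.1, 0.2, -1.8]
gripper_width: 0.456
```

```bash
python3 - <<'E'
from h import *
p=r.grab_frame('wrist');np.savez('pics/n.npz',T=p['T'],fx=p['fx'],fy=p['fy'],cx=p['cx'],cy=p['cy'])
print(r.sense()['eef_pos'],r.sense()['eef_rot'])
c=cv2.resize(p['pixels'][60:330,120:390,::-1],None,fx=2.2,fy=2.2,interpolation=cv2.INTER_CUBIC)
cv2.imwrite('pics/n0.png',c)
E
```

```text
[0.41297415 0.09545773 0.16608576] [-3.13866053e+00  2.62457063e-03 -9.57632494e-02]
```

View pics/n0.png

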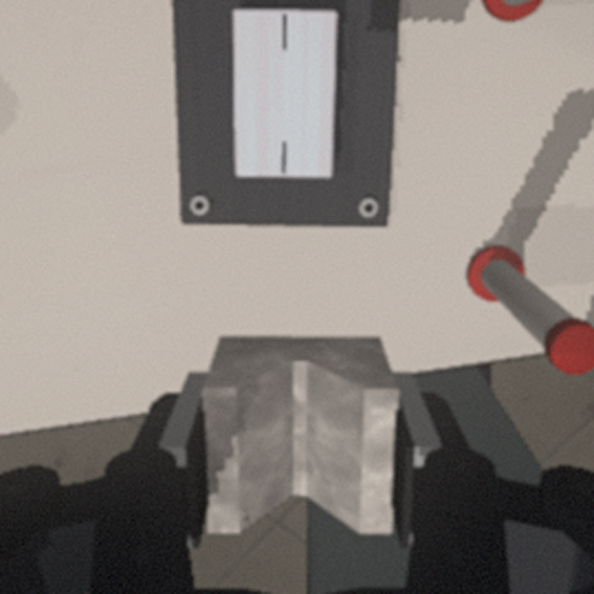

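Seat corners in the crop are (233,9), (337,10), (333,178), (236,178). The block is held level with its groove along tool x, and its top edges run (204,390)–(398,390) and (206,532)–(392,532).

```bash
python3 - <<'E'
from h import *
d=np.load('pics/n.npz'); p={k:d[k] for k in d}
f=lambda x,y,z:w(p,x/2.2+120-.25,y/2.2+60-.25,z)[:2]
S=np.array([f(*c,.02) for c in((233,9),(337,10),(333,178),(236,178))]); B=np.array([f(182,223,.006),f(387,226,.006)])
K=np.array([f(*c,.1908) for c in((204,390),(398,390),(392,532),(206,532))]); L=np.array([f(219,338,.1608),f(382,338,.1608)])
for n,q in(('seat',S),('base front',B),('block top',K),('low edge',L)): print(n,np.round(q,4).tolist(),np.round(q.mean(0),4))
ang=lambda v:np.arctan2(v[1],v[0])
print('seat yaw',ang(S[0]-S[3]),ang(S[1]-S[2]),ang(S[0]-S[1])-np.pi/2,'base',ang(B[0]-B[1])-np.pi/2)
print('block yaw',ang(K[0]-K[3]),ang(K[1]-K[2]),ang(K[0]-K[1])-np.pi/2)
b=B.mean(0); yaw=-.1; print('centre from base front',b+.06*np.array([np.cos(yaw),np.sin(yaw)]))
E
```

```text
seat [[0.5232, 0.1136], [0.5186, 0.07], [0.4487, 0.0774], [0.4529, 0.1211]] [0.4858 0.0955]
base front [[0.4323, 0.1514], [0.4214, 0.0527]] [0.4268 0.1021]
block top [[0.4299, 0.1138], [0.4261, 0.0739], [0.3917, 0.077], [0.3955, 0.1181]] [0.4108 0.0957]
low edge [[0.4297, 0.1144], [0.4258, 0.0736]] [0.4278 0.094 ]
seat yaw -0.10670129195572389 -0.10481985629919773 -0.10507692601942797 base -0.11025424839718734
block yaw -0.12615685303324972 -0.09006173581445277 -0.09468499519391527
centre from base front [0.48654359 0.09606907]
```

```bash
python3 - <<'E'
from h import *
go(.4877,.0955,.09,-.106+np.pi/2)
E
```

```text
at [0.413  0.0955 0.1661] shift mm [74.6 -7.  75.9] rotvec [-0.2  0.2  0.6] w 39.5 t 37.6
[37.3 -3.5 38. ] [37.2 -3.7 38. ] 
turn per row [-0.1  0.1  0.3] n 2
```

Call:
drive_tool --pt "25 -2.5 25 -0.1 0.1 0.2 30" --pt "25 -2.5 25 0 0 0.2 30" --pt "25 -2 25 0 0 0.2 30" --pt "0 0 0 0 0 0 30" --pt "0 0 0 0 0 0 30"

```text
clock: 38.28
eef_pos: [0.4926, 0.0923, 0.0911]
eef_rot: [-3.138, -0.002, -0.11]
wrist_force: [0.3, 0.1, -2.0]
gripper_width: 0.46
```

```bash
python3 - <<'E'
from h import *
go(.4877,.0955,.0253,-.106+np.pi/2)
E
```

```text
at [0.4926 0.0923 0.0911] shift mm [-5.4 -2.4 65.8] rotvec [-0.2 -0.1 -0.2] w 39.3 t 38.3
[-2.7 -1.2 32.9] [-2.7 -1.3 32.9] 
turn per row [-0.1 -0.1 -0.1] n 2
```

Call:
drive_tool --pt "-2.5 -1 15 -0.1 -0.1 -0.2 30" --pt "-2 -1 15 -0.1 0 0 30" --pt "0 0 15 0 0 0 30" --pt "0 0 10 0 0 0 30" --pt "0 0 0 0 0 0 30" --pt "0 0 0 0 0 0 30"

```text
clock: 39.02
eef_pos: [0.4869, 0.0957, 0.0333]
eef_rot: [-3.141, -0.0, -0.105]
wrist_force: [-0.0, 1.0, -2.3]
gripper_width: 0.452
```

```bash
python3 - <<'E'
from h import *
go(.4877,.0955,.0253,-.106+np.pi/2)
p=r.grab_frame('wrist');np.savez('pics/n.npz',**{k:p[k] for k in('T','fx','fy','cx','cy')})
cv2.imwrite('pics/n1.png',cv2.resize(p['pixels'][90:330,120:390,::-1],None,fx=2.2,fy=2.2,interpolation=cv2.INTER_CUBIC))
E
```

```text
at [0.4869 0.0957 0.0333] shift mm [0.8 0.1 8. ] rotvec [-0.  -0.   0.1] w 38.6 t 39.0
[0.8 0.1 8. ] 
turn per row [-0.  -0.   0.1] n 1
```

Call:
drive_tool --pt "0.5 0 4 0 0 0 30" --pt "0 0 2 0 0 0 30" --pt "0 0 1 0 0 0 30" --pt "0 0 0 0 0 0 30"

```text
clock: 39.58
eef_pos: [0.4881, 0.0959, 0.0265]
eef_rot: [-3.14, -0.001, -0.105]
wrist_force: [-0.2, 0.5, -1.9]
gripper_width: 0.461
```

```bash
python3 - <<'E'
from h import *
print(r.sense()['wrist_force'])
go(.4877,.0955,.0253,-.106+np.pi/2)
E
```

```text
[-0.17535514  0.49790159 -1.92325151]
at [0.4881 0.0959 0.0265] shift mm [-0.3  0.4  1.2] rotvec [-0.1 -0.1  0.1] w 39.4 t 39.6
[-0.3  0.4  1.2] 
turn per row [-0.1 -0.1  0.1] n 1
```

Call:
drive_tool --pt "0 0 0.7 0 0 0 30" --pt "0 0 0.7 0 0 0 30" --pt "0 0 0 0 0 0 30"

```text
clock: 39.95
eef_pos: [0.4882, 0.0959, 0.0254]
eef_rot: [-3.14, -0.002, -0.105]
wrist_force: [-0.1, 0.2, -1.5]
gripper_width: 0.458
```

Call:
drive_tool --pt "0 0 0.5 0 0 0 30" --pt "0 0 0 0 0 0 30"

```text
clock: 40.2
eef_pos: [0.4882, 0.0958, 0.0254]
eef_rot: [-3.139, -0.002, -0.105]
wrist_force: [1.4, 0.6, -2.2]
gripper_width: 0.456
```

Call:
drive_tool --pt "0 0 1 0 0 0 30" --pt "0 0 0 0 0 0 30"

```text
clock: 40.45
eef_pos: [0.4883, 0.0959, 0.0255]
eef_rot: [-3.137, -0.002, -0.105]
wrist_force: [-0.3, 0.5, -1.4]
gripper_width: 0.457
```

Call:
drive_tool --pt "0 0 1 0 0 0 30" --pt "0 0 0 0 0 0 30"

```text
clock: 40.7
eef_pos: [0.4884, 0.0959, 0.0255]
eef_rot: [-3.136, -0.002, -0.106]
wrist_force: [-0.5, 0.7, -0.4]
gripper_width: 0.456
```

Call:
drive_tool --pt "0 0 0 0 0 0 41" --pt "0 0 0 0 0 0 46" --pt "0 0 0 0 0 0 55" --pt "0 0 0 0 0 0 62" --pt "0 0 -20 0 0 0 62" --pt "0 0 -35 0 0 0 62" --pt "0 0 -40 0 0 0 62" --pt "0 0 -40 0 0 0 62" --pt "-40 0 0 0 0 0 62" --pt "0 0 0 0 0 0 62"

```text
clock: 41.95
eef_pos: [0.4476, 0.0992, 0.1637]
eef_rot: [-3.137, -0.001, -0.106]
wrist_force: [1.4, 0.6, 0.3]
gripper_width: 0.731
```

```bash
python3 - <<'E'
from h import *
p=r.grab_frame('wrist');np.savez('pics/n.npz',**{k:p[k] for k in('T','fx','fy','cx','cy')})
cv2.imwrite('pics/n2.png',cv2.resize(p['pixels'][20:230,120:390,::-1],None,fx=2.6,fy=2.6,interpolation=cv2.INTER_CUBIC))
print(r.sense()['eef_pos'])
E
```

```text
[0.44981183 0.09912244 0.16430878]
```

View pics/n2.png

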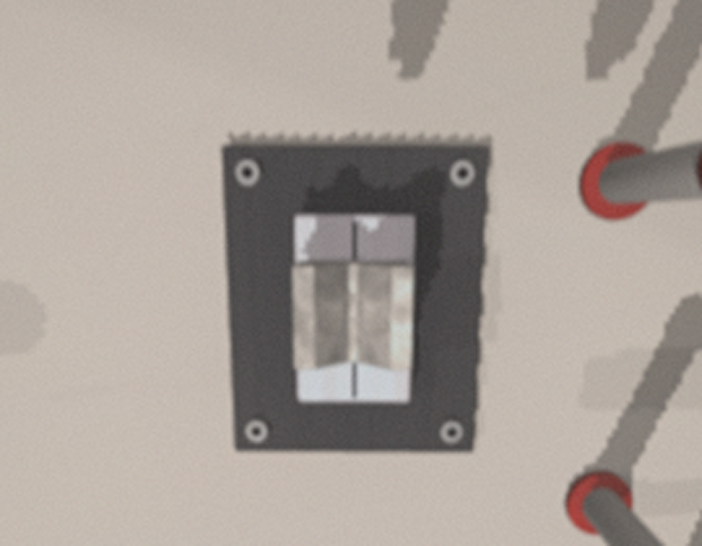

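```bash
python3 - <<'E'
from h import *
d=np.load('pics/n.npz'); p={k:d[k] for k in d}
f=lambda x,y,z:w(p,x/2.6+120-.3,y/2.6+20-.3,z)[:2]
S=np.array([f(*c,.02) for c in((294,215),(415,215),(411,401),(298,401))])
K=np.array([f(*c,.05) for c in((292,266),(414,266),(411,370),(294,370))])
c,s=np.cos(-.106),np.sin(-.106)
print(S.mean(0),K.mean(0),np.array([[c,s],[-s,c]])@(K.mean(0)-S.mean(0))*1e3)
lo=f(296,262,.02); print(np.array([[c,s],[-s,c]])@(lo-S.mean(0))*1e3)
a=lambda v:np.arctan2(v[1],v[0]); print(a(K[0]-K[3]),a(K[1]-K[2]),a(K[0]-K[1])-np.pi/2)
go(.4987,.279,.17,-.1+np.pi/2)
E
```

```text
[0.48672843 0.09565182] [0.48764316 0.09604916] [0.86755804 0.49188896]
[18.20648696 21.78306719]
-0.11054261837947273 -0.11385289364659289 -0.10658179012685332
at [0.4498 0.0991 0.1643] shift mm [  29.5 -184.1   -4.8] rotvec [-0.2 -0.2 -0.4] w 62.2 t 42.0
[  5.9 -36.8  -1. ] [  6.  -36.8  -1. ] [  6.  -36.8  -1. ] [  6.  -36.8  -1.1] [  6.1 -36.8  -1.1] 
turn per row [-0.  -0.  -0.1] n 5
```

The V-block is centred on the seat within 1 mm, with yaw matching. Next I'll return the vial.

Call:
drive_tool --pt "6 -36.5 0 0 0 0 55" --pt "6 -36.5 0 0 0 0 50" --pt "6 -36.5 0 0 0 0 46" --pt "6 -37 0 -0.1 -0.1 0 46" --pt "6 -37 0 -0.1 -0.1 0 46" --pt "0 0 30 0 0 0 46" --pt "0 0 30 0 0 0 46" --pt "0 0 0 0 0 0 46" --pt "0 0 0 0 0 0 46"

```text
clock: 43.12
eef_pos: [0.5084, 0.2846, 0.1025]
eef_rot: [-3.141, -0.005, -0.107]
wrist_force: [0.7, 0.4, 1.2]
gripper_width: 0.537
```

```bash
python3 - <<'E'
from h import *
go(.499,.279,.0121,-.1+np.pi/2)
p=r.grab_frame('wrist')
for m in('vial_mid',):
  for d in r.masks_of(p,m): 
    R_=d['region']; ys,xs=np.nonzero(R_); print(d['conf'],d['point'],xs.min(),xs.max(),ys.min(),ys.max())
for z in(.059,.031): print(px(p,(.499,.279,z)))
g=p['pixels'].astype(int); 
m=(g.min(2)>150)&(g.max(2)-g.min(2)<30); m[:, :205]=0; m[:,310:]=0
n,l,st,ce=cv2.connectedComponentsWithStats(m.astype(np.uint8)); print([(s.tolist(),np.round(c,1)) for s,c in zip(st,ce) if 300<s[4]<8000])
E
```

```text
at [0.5084 0.2846 0.1025] shift mm [-9.3  6.6 90.4] rotvec [-0.  -0.3 -0.4] w 45.9 t 43.1
[-3.1  2.2 30.1] [-3.   2.2 30.1] [-3.   2.2 30.1] 
turn per row [-0.  -0.1 -0.1] n 3
0.84 [218.2, 265.1] 244 285 187 244
[265.59906672 225.47176251]
[264.46891814 211.46117561]
[([244, 206, 42, 39, 1267], array([264.8, 225.3]))]
```

Call:
drive_tool --pt "-5 3.5 6 0 -0.2 -0.2 46" --pt "-4 3 6 0 -0.1 -0.2 46" --pt "0 0 0 0 0 0 46" --pt "0 0 0 0 0 0 46"

```text
clock: 43.72
eef_pos: [0.4984, 0.2792, 0.0916]
eef_rot: [-3.139, -0.001, -0.1]
wrist_force: [-0.4, 0.0, 0.3]
gripper_width: 0.536
```

```bash
python3 - <<'E'
from h import *
go(.499,.279,.0121,-.1+np.pi/2)
E
```

```text
at [0.4984 0.2792 0.0916] shift mm [ 0.5  0.4 79.5] rotvec [-0.2 -0.1  0. ] w 45.8 t 43.7
[ 0.2  0.2 39.7] [ 0.3  0.1 39.7] 
turn per row [-0.1 -0.   0. ] n 2
```

Call:
drive_tool --pt "0 0 22 -0.1 0 0 46" --pt "0 0 22 -0.1 0 0 46" --pt "0 0 20 0 0 0 46" --pt "0 0 13 0 0 0 46" --pt "0 0 0 0 0 0 46" --pt "0 0 0 0 0 0 36" --pt "0 0 0 0 0 0 29" --pt "0 0 0 0 0 0 20" --pt "0 0 0 0 0 0 15" --pt "0 0 0 0 0 0 15" --squeeze 30

```text
clock: 44.98
eef_pos: [0.4991, 0.2796, 0.01]
eef_rot: [3.141, -0.002, -0.099]
wrist_force: [0.6, -0.2, -0.9]
gripper_width: 0.309
```

```bash
python3 - <<'E'
from h import *
print(r.sense()['wrist_force'])
go(.4668,-.149,.17,.072+np.pi/2)
E
```

```text
[ 0.63659231 -0.19609867 -0.90514092]
at [0.4991 0.2796 0.01  ] shift mm [  10.7  429.7 -159.8] rotvec [ 0.  -0.1 -9.8] w 26.4 t 45.0
[  1.1  43.  -16. ] [  0.3  43.  -16. ] [ -0.4  43.  -16. ] [ -1.2  43.  -16. ] [ -1.9  42.9 -16. ] [ -2.6  42.9 -16. ] [ -3.4  42.9 -16. ] [ -4.1  42.8 -16. ] [ -4.8  42.7 -16. ] [ -5.6  42.6 -16. ] 
turn per row [ 0. -0. -1.] n 10
```

Call:
drive_tool --pt "0 0 -15 0 0 0 15" --pt "0 0 -35 0 0 0 15" --pt "0 0 -40 0 0 0 15" --pt "0 0 -40 0 0 0 15" --pt "0 38 -30 0 0 -1 15" --pt "0 43 0 0 0 -1 15" --pt "0 43 0 0 0 -1 15" --pt "-1 43 0 0 0 -1 15" --pt "-2 43 0 0 0 -1 15" --pt "-3 43 0 0 0 -1 15"

```text
clock: 46.22
eef_pos: [0.48, 0.0213, 0.1836]
eef_rot: [-3.14, -0.008, 0.011]
wrist_force: [0.6, -0.6, -1.2]
gripper_width: 0.308
```

```bash
python3 - <<'E'
from h import *
go(.4668,-.149,.16,.072+np.pi/2)
E
```

```text
at [0.48   0.0213 0.1836] shift mm [-15.4 170.2  23.1] rotvec [-0.1 -0.4 -3.5] w 26.3 t 46.2
[-3.8 42.5  5.8] [-4.5 42.5  5.8] [-5.1 42.4  5.8] [-5.7 42.3  5.9] 
turn per row [-0.  -0.1 -0.9] n 4
```

Call:
drive_tool --pt "-4 42 0 0 -0.2 -0.9 15" --pt "-4 42 0 0 -0.2 -0.9 15" --pt "-4 42 0 0 0 -0.9 15" --pt "-4 40 10 0 0 -0.8 15" --pt "0 0 20 0 0 0 15" --pt "0 0 20 0 0 0 15" --pt "0 0 0 0 0 0 15" --pt "0 0 0 0 0 0 15"

```text
clock: 47.22
eef_pos: [0.4681, -0.1578, 0.1398]
eef_rot: [-3.139, -0.009, 0.062]
wrist_force: [0.3, -0.2, -0.8]
gripper_width: 0.307
```

```bash
python3 - <<'E'
from h import *
go(.4668,-.149,.011,.072+np.pi/2)
E
```

```text
at [ 0.4681 -0.1578  0.1398] shift mm [ -1.9  -8.6 128.8] rotvec [-0.1 -0.5 -0.6] w 26.3 t 47.2
[-0.6 -2.9 42.9] [-0.5 -2.9 42.9] [-0.3 -2.9 42.9] 
turn per row [-0.  -0.2 -0.2] n 3
```

Call:
drive_tool --pt "0 -3 30 0 -0.2 -0.2 15" --pt "0 -3 30 0 -0.2 -0.2 15" --pt "0 -2.5 25 0 0 -0.2 15" --pt "0 0 10 0 0 0 15" --pt "0 0 0 0 0 0 15" --pt "0 0 0 0 0 0 15"

```text
clock: 47.98
eef_pos: [0.4734, -0.1488, 0.0485]
eef_rot: [-3.141, -0.012, 0.077]
wrist_force: [0.5, -0.8, -1.1]
gripper_width: 0.309
```

```bash
python3 - <<'E'
from h import *
go(.4668,-.149,.011,.072+np.pi/2)
E
```

```text
at [ 0.4734 -0.1488  0.0485] shift mm [-7.  -0.3 37.4] rotvec [-0.  -0.7  0.3] w 26.4 t 48.0
[-7.  -0.3 37.4] 
turn per row [-0.  -0.7  0.3] n 1
```

Call:
drive_tool --pt "-3.5 0 10 0 -0.4 0.1 15" --pt "-3 0 8 0 -0.3 0.1 15" --pt "0 0 5 0 0 0 15" --pt "0 0 0 0 0 0 15" --pt "0 0 0 0 0 0 15"

```text
clock: 48.6
eef_pos: [0.4673, -0.1495, 0.025]
eef_rot: [-3.141, -0.0, 0.073]
wrist_force: [-0.9, -0.5, -0.8]
gripper_width: 0.308
```

```bash
python3 - <<'E'
from h import *
go(.4668,-.149,.011,.072+np.pi/2)
E
```

```text
at [ 0.4673 -0.1495  0.025 ] shift mm [-0.5 -0.6 14. ] rotvec [-0.  -0.   0.1] w 26.3 t 48.6
[-0.5 -0.6 14. ] 
turn per row [-0.  -0.   0.1] n 1
```

Call:
drive_tool --pt "-0.5 -0.5 6 0 0 0 15" --pt "0 0 5 0 0 0 15" --pt "0 0 2 0 0 0 15" --pt "0 0 1 0 0 0 15" --pt "0 0 1 0 0 0 15" --pt "0 0 0 0 0 0 15"

```text
clock: 49.35
eef_pos: [0.4671, -0.1491, 0.0096]
eef_rot: [-3.141, -0.001, 0.073]
wrist_force: [0.9, 0.0, -0.3]
gripper_width: 0.308
```

Call:
drive_tool --pt "0 0 1 0 0 0 15" --pt "0 0 0 0 0 0 15"

```text
clock: 49.6
eef_pos: [0.4673, -0.1492, 0.0097]
eef_rot: [-3.14, -0.003, 0.072]
wrist_force: [-0.5, 0.0, -0.3]
gripper_width: 0.308
```

Contact: z has stopped changing. I'll release, rise and fetch the slim sample.

Call:
drive_tool --pt "0 0 0 0 0 0 29" --pt "0 0 0 0 0 0 36" --pt "0 0 0 0 0 0 45" --pt "0 0 -1 0 0 0 46" --pt "0 0 -25 0 0 0 46" --pt "0 0 -40 0 0 0 50" --pt "0 0 -45 0 0 0 55" --pt "0 0 -45 0 0 0 55"

```text
clock: 50.6
eef_pos: [0.4648, -0.1491, 0.1671]
eef_rot: [-3.14, 0.005, 0.071]
wrist_force: [1.8, 0.5, -0.1]
gripper_width: 0.64
```

```bash
python3 - <<'E'
from h import *
p=r.grab_frame('wrist')
for d in r.masks_of(p,'vial_mid'): print(d['conf'],d['point'],d['region'].sum())
print(px(p,(.4667,-.1487,.06)),px(p,(.4667,-.1487,.032)))
g=p['pixels'].astype(int); cv2.imwrite('pics/v.png',p['pixels'][...,::-1])
go(.502,.354,.17,-.1)
E
```

```text
0.98 [182.8, 255.7] 1039
[255.91169386 185.29187313] [255.9635829  177.54796906]
at [ 0.4673 -0.1503  0.1696] shift mm [ 7.070e+01 -5.006e+02  1.000e-01] rotvec [  0.   -0.1 -80.2] w 54.8 t 50.7
[  5.9 -41.7   0. ] [ 10.7 -40.7   0. ] [ 15.4 -39.2   0. ] [ 19.8 -37.2   0. ] [ 24.  -34.6   0. ] [ 27.9 -31.6   0. ] [ 31.4 -28.1  -0. ] [ 34.4 -24.3  -0. ] [ 37.  -20.1  -0. ] [ 39.1 -15.7  -0. ] [ 40.7 -11.   -0. ] [41.7 -6.2 -0. ] 
turn per row [ 0.  -0.  -6.7] n 12
```

Call:
drive_tool --pt "6 -41.5 0 0 0 -6.7 55" --pt "11 -40.5 0 0 0 -6.7 55" --pt "15.5 -39 0 0 0 -6.7 55" --pt "20 -37 0 0 0 -6.7 55" --pt "24 -34.5 0 0 0 -6.7 55" --pt "28 -31.5 0 0 0 -6.7 55" --pt "31.5 -28 0 0 0 -6.7 55" --pt "34.5 -24 0 0 0 -6.7 55" --pt "37 -20 0 0 0 -6.7 55" --pt "39 -15.5 0 0 0 -6.7 55"

```text
clock: 51.95
eef_pos: [0.4896, 0.2793, 0.167]
eef_rot: [3.141, -0.0, 1.272]
wrist_force: [1.4, 0.1, 0.9]
gripper_width: 0.645
```

```bash
python3 - <<'E'
from h import *
go(.503,.354,.17,-.1)
E
```

```text
at [0.4896 0.2793 0.167 ] shift mm [75.3 -9.1 -3. ] rotvec [  0.   -0.  -11.4] w 55.0 t 52.0
[37.6 -4.6 -1.5] [37.9 -0.8 -1.5] 
turn per row [ 0.  -0.  -5.7] n 2
```

Call:
drive_tool --pt "35 -4.5 0 0 0 -5.5 50" --pt "32 -1 0 0 0 -5.5 50" --pt "0 0 25 0 0 0 50" --pt "0 0 25 0 0 0 50" --pt "0 0 0 0 0 0 50" --pt "0 0 0 0 0 0 50"

```text
clock: 52.7
eef_pos: [0.4982, 0.3523, 0.1124]
eef_rot: [-3.137, 0.001, 1.479]
wrist_force: [-0.6, -0.7, 0.9]
gripper_width: 0.585
```

```bash
python3 - <<'E'
from h import *
go(.503,.354,.0177,-.1)
p=r.grab_frame('wrist')
for d in r.masks_of(p,'slim_sample_mid'):
  R_=d['region']; ys,xs=np.nonzero(R_); print(d['conf'],d['point'],xs.min(),xs.max(),ys.min(),ys.max())
print(px(p,(.503,.354,.053)),px(p,(.503,.354,.003)))
E
```

```text
at [0.4982 0.3523 0.1124] shift mm [ 2.2  5.  94.6] rotvec [-0.2  0.   0.5] w 49.9 t 52.7
[ 0.7  1.7 31.5] [ 0.7  1.6 31.6] [ 0.7  1.6 31.6] 
turn per row [-0.1  0.   0.2] n 3
0.69 [195.8, 261.4] 250 276 175 214
[261.76072903 202.36160415] [260.93539194 184.34050036]
```

Call:
drive_tool --pt "1 2.5 15 -0.1 0 0.2 50" --pt "1 2.5 15 -0.1 0 0.2 50" --pt "0 0 15 0 0 0 50" --pt "0 0 0 0 0 0 50" --pt "0 0 0 0 0 0 50"

```text
clock: 53.42
eef_pos: [0.504, 0.3541, 0.0649]
eef_rot: [3.141, -0.0, 1.472]
wrist_force: [-0.7, 0.1, 0.5]
gripper_width: 0.584
```

```bash
python3 - <<'E'
from h import *
go(.503,.354,.0177,-.1)
E
```

```text
at [0.504  0.3541 0.0649] shift mm [-0.2 -1.  47.2] rotvec [ 0. -0.  0.] w 49.9 t 53.4
[-0.1 -0.5 23.6] [-0.1 -0.5 23.6] 
turn per row [ 0. -0.  0.] n 2
```

Call:
drive_tool --pt "0 0 16 0 0 0 50" --pt "0 0 16 0 0 0 50" --pt "0 0 14 0 0 0 50" --pt "0 0 0 0 0 0 45" --pt "0 0 0 0 0 0 35" --pt "0 0 0 0 0 0 27" --pt "0 0 0 0 0 0 20" --pt "0 0 0 0 0 0 12" --pt "0 0 0 0 0 0 10" --pt "0 0 0 0 0 0 10"

```text
clock: 54.68
eef_pos: [0.5046, 0.3546, 0.0168]
eef_rot: [3.14, -0.002, 1.472]
wrist_force: [0.9, -0.9, -1.1]
gripper_width: 0.226
```

```bash
python3 - <<'E'
from h import *
go(.5028,-.104,.17,.072)
E
```

```text
at [0.5046 0.3546 0.0168] shift mm [-456.3   43.8 -154. ] rotvec [ 0.1 -0.1 -9.8] w 19.3 t 54.7
[-41.5   4.  -14. ] [-41.5   3.3 -14. ] [-41.6   2.7 -14. ] [-41.6   2.  -14. ] [-41.7   1.4 -14. ] [-41.7   0.7 -14. ] [-41.7   0.1 -14. ] [-41.7  -0.6 -14. ] [-41.7  -1.2 -13.9] [-41.6  -1.9 -13.9] [-41.6  -2.5 -13.9] 
turn per row [ 0.  -0.  -0.9] n 11
```

Call:
drive_tool --pt "0 0 -15 0 0 0 10" --pt "0 0 -35 0 0 0 10" --pt "0 0 -40 0 0 0 10" --pt "0 0 -40 0 0 0 10" --pt "-38 4 -35 0 0 -0.9 10" --pt "-42 4 0 0 0 -0.9 10" --pt "-42 3 0 0 0 -0.9 10" --pt "-42 3 0 0 0 -0.9 10" --pt "-42 2 0 0 0 -0.9 10" --pt "-42 1 0 0 0 -0.9 10"

```text
clock: 55.92
eef_pos: [0.5084, 0.1014, 0.1959]
eef_rot: [3.132, -0.007, 1.573]
wrist_force: [0.1, -0.5, -0.3]
gripper_width: 0.224
```

```bash
python3 - <<'E'
from h import *
go(.5028,-.104,.17,.072)
E
```

```text
at [0.5084 0.1014 0.1959] shift mm [-205.6   -6.4   24.4] rotvec [ 0.6 -0.4 -4. ] w 19.2 t 55.9
[-41.1  -1.3   4.9] [-41.1  -1.8   4.9] [-41.1  -2.4   5. ] [-41.   -3.    5.1] [-41.   -3.5   5.1] 
turn per row [ 0.1 -0.1 -0.8] n 5
```

Call:
drive_tool --pt "-41 -1 0 0.1 -0.1 -0.8 10" --pt "-41 -2 0 0.1 -0.1 -0.8 10" --pt "-41 -2 0 0.1 -0.1 -0.8 10" --pt "-41 -3 0 0.1 -0.1 -0.8 10" --pt "-35 -3 0 0.1 0 -0.7 10" --pt "0 0 25 0 0 0 10" --pt "0 0 30 0 0 0 10" --pt "0 0 0 0 0 0 10" --pt "0 0 0 0 0 0 10"

```text
clock: 57.05
eef_pos: [0.5037, -0.1115, 0.1491]
eef_rot: [3.129, -0.001, 1.633]
wrist_force: [0.8, -0.1, -0.1]
gripper_width: 0.226
```

```bash
python3 - <<'E'
from h import *
go(.5028,-.104,.0178,.072)
E
```

```text
at [ 0.5037 -0.1115  0.1491] shift mm [  7.4  -2.1 131.3] rotvec [ 0.7 -0.  -0.6] w 19.3 t 57.0
[ 2.5 -0.7 43.8] [ 2.5 -0.5 43.8] [ 2.5 -0.3 43.8] 
turn per row [ 0.2 -0.  -0.2] n 3
```

Call:
drive_tool --pt "2.5 -0.5 30 0.2 0 -0.2 10" --pt "2.5 0 30 0.2 0 -0.2 10" --pt "2 0 30 0.2 0 -0.2 10" --pt "0 0 10 0 0 0 10" --pt "0 0 0 0 0 0 10" --pt "0 0 0 0 0 0 10"

```text
clock: 57.8
eef_pos: [0.5106, -0.1036, 0.0552]
eef_rot: [3.126, -0.001, 1.646]
wrist_force: [-0.2, 0.4, -0.7]
gripper_width: 0.226
```

```bash
python3 - <<'E'
from h import *
go(.5028,-.104,.0178,.072)
E
```

```text
at [ 0.5106 -0.1036  0.0552] shift mm [ 0.1 -8.4 37.3] rotvec [ 0.9 -0.   0.2] w 19.3 t 57.8
[ 0.1 -8.4 37.3] 
turn per row [ 0.9 -0.   0.2] n 1
```

Call:
drive_tool --pt "0 -4 8 0.5 0 0 10" --pt "0 -3.5 8 0.4 0 0 10" --pt "0 0 5 0 0 0 10" --pt "0 0 0 0 0 0 10" --pt "0 0 0 0 0 0 10"

```text
clock: 58.42
eef_pos: [0.5038, -0.1043, 0.0342]
eef_rot: [3.14, -0.001, 1.646]
wrist_force: [-0.8, 0.9, -0.3]
gripper_width: 0.225
```

```bash
python3 - <<'E'
from h import *
go(.5028,-.104,.0178,.072)
E
```

```text
at [ 0.5038 -0.1043  0.0342] shift mm [ 0.4 -0.9 16.4] rotvec [ 0.1 -0.   0.2] w 19.2 t 58.4
[ 0.4 -0.9 16.4] 
turn per row [ 0.1 -0.   0.2] n 1
```

Call:
drive_tool --pt "0 -0.5 7 0.1 0 0 10" --pt "0 -0.5 5 0 0 0 10" --pt "0 0 2 0 0 0 10" --pt "0 0 1 0 0 0 10" --pt "0 0 1 0 0 0 10" --pt "0 0 0 0 0 0 10"

```text
clock: 59.18
eef_pos: [0.5029, -0.1045, 0.0173]
eef_rot: [-3.141, -0.001, 1.646]
wrist_force: [-0.2, 0.4, -0.1]
gripper_width: 0.225
```

Call:
drive_tool --pt "0 0 1 0 0 0 10" --pt "0 0 0 0 0 0 10"

```text
clock: 59.42
eef_pos: [0.5031, -0.1046, 0.0175]
eef_rot: [3.141, -0.001, 1.646]
wrist_force: [0.7, -0.7, -1.3]
gripper_width: 0.226
```

Call:
drive_tool --pt "0 0 1 0 0 0 10" --pt "0 0 0 0 0 0 10"

```text
clock: 59.68
eef_pos: [0.5034, -0.1046, 0.0174]
eef_rot: [3.14, -0.002, 1.646]
wrist_force: [0.0, 0.5, -0.7]
gripper_width: 0.226
```

Call:
drive_tool --pt "0 0 0 0 0 0 22" --pt "0 0 0 0 0 0 30" --pt "0 0 0 0 0 0 42" --pt "0 0 -1 0 0 0 45" --pt "0 0 -25 0 0 0 45" --pt "0 0 -40 0 0 0 50" --pt "0 0 -45 0 0 0 60" --pt "0 0 -45 0 0 0 60" --pt "0 0 -20 0 0 0 60"

```text
clock: 60.8
eef_pos: [0.5018, -0.105, 0.1967]
eef_rot: [-3.138, -0.001, 1.645]
wrist_force: [-0.3, 0.7, -0.4]
gripper_width: 0.703
```

```bash
python3 - <<'E'
from h import *
p=r.grab_frame('wrist')
for d in r.masks_of(p,'slim_sample_mid'): print(d['conf'],d['point'],d['region'].sum())
print(px(p,(.5025,-.104,.054)),px(p,(.5025,-.104,.029)))
go(.502,.443,.19,-.1)
E
```

```text
0.82 [174.6, 256.0] 434
0.55 [149.9, 196.7] 468
[256.58874423 176.9761781 ] [256.61393616 171.50132229]
at [ 0.5024 -0.105   0.1966] shift mm [546.5  40.4   7.4] rotvec [-0.1 -0.1 10. ] w 60.0 t 60.9
[42.   3.1  0.6] [42.1  2.5  0.6] [42.1  2.   0.6] [42.1  1.4  0.6] [42.1  0.8  0.5] [42.2  0.3  0.5] [42.2 -0.3  0.5] [42.1 -0.9  0.5] [42.1 -1.4  0.5] [42.1 -2.   0.5] [42.1 -2.5  0.5] [42.  -3.1  0.5] [42.  -3.7  0.5] 
turn per row [-0.  -0.   0.8] n 13
```

The slim sample is back where it stood. Next, the gauge.

Call:
drive_tool --pt "42 3 0 0 0 0.8 60" --pt "42 2.5 0 0 0 0.8 60" --pt "42 2 0 0 0 0.8 60" --pt "42 1.5 0 0 0 0.8 60" --pt "42 1 0 0 0 0.8 60" --pt "42 0 0 0 0 0.8 60" --pt "42 0 0 0 0 0.8 60" --pt "42 -1 0 0 0 0.8 60" --pt "42 -1.5 0 0 0 0.8 60" --pt "42 -2 0 0 0 0.8 60"

```text
clock: 62.15
eef_pos: [0.5008, 0.3236, 0.1877]
eef_rot: [-3.131, 0.005, 1.493]
wrist_force: [0.3, 0.5, 0.0]
gripper_width: 0.704
```

Call:
drive_tool --pt "42 -2.5 0 0 0 0.8 60" --pt "42 -3 0 0 0 0.8 60" --pt "36 -3.5 0 0 0 0.7 60" --pt "0 0 0 0 0 0 60" --pt "0 0 0 0 0 0 60"

```text
clock: 62.78
eef_pos: [0.4989, 0.4498, 0.1793]
eef_rot: [-3.125, 0.011, 1.456]
wrist_force: [0.3, -0.4, -0.5]
gripper_width: 0.699
```

```bash
python3 - <<'E'
from h import *
go(.502,.443,.065,-.1)
p=r.grab_frame('wrist')
g=p['pixels'].astype(int); m=(g[...,0]>90)&(g[...,1]<70)&(g[...,2]<70)
n,l,st,ce=cv2.connectedComponentsWithStats(m.astype(np.uint8)); print([(s.tolist(),np.round(c,1).tolist()) for s,c in zip(st,ce) if 40<s[4]<8000])
print(px(p,(.502,.443,.105)),px(p,(.502,.443,.009)))
cv2.imwrite('pics/g.png',p['pixels'][...,::-1])
E
```

```text
at [0.4989 0.4498 0.1793] shift mm [ -5.1   5.6 114.3] rotvec [-0.9  0.6 -0.8] w 59.7 t 62.8
[-1.7  1.9 38.1] [-1.8  1.7 38.1] [-2.   1.5 38.1] 
turn per row [-0.3  0.2 -0.3] n 3
[([250, 161, 25, 22, 232], [261.9, 168.7]), ([251, 190, 24, 25, 465], [262.4, 201.9])]
[261.58511851 205.37454807] [261.37393812 175.50934749]
```

Call:
drive_tool --pt "-2 3 5 -0.5 0.3 -0.4 60" --pt "-1.5 2.5 5 -0.4 0.3 -0.4 60" --pt "0 0 0 0 0 0 60" --pt "0 0 0 0 0 0 60"

```text
clock: 63.32
eef_pos: [0.5048, 0.4424, 0.1688]
eef_rot: [-3.142, 0.0, 1.468]
wrist_force: [-0.2, 0.3, 0.2]
gripper_width: 0.698
```

```bash
python3 - <<'E'
from h import *
go(.5027,.445,.065,-.1)
p=r.grab_frame('wrist')
g=p['pixels'].astype(int); m=(g[...,0]>90)&(g[...,1]<70)&(g[...,2]<70)
n,l,st,ce=cv2.connectedComponentsWithStats(m.astype(np.uint8)); print([(s.tolist(),np.round(c,1).tolist()) for s,c in zip(st,ce) if 40<s[4]<8000])
print(px(p,(.5027,.445,.105)),px(p,(.5027,.445,.009)))
E
```

```text
at [0.5048 0.4424 0.1688] shift mm [  2.4  -2.3 103.8] rotvec [-0.   0.  -0.2] w 59.6 t 63.3
[ 0.8 -0.8 34.6] [ 0.8 -0.8 34.6] [ 0.8 -0.8 34.6] 
turn per row [-0.   0.  -0.1] n 3
[([241, 158, 26, 23, 253], [253.7, 166.4]), ([240, 186, 26, 26, 521], [252.4, 199.1])]
[252.13323565 200.22564393] [253.25677053 171.67695902]
```

Call:
drive_tool --pt "1 -1 25 0 0 0 60" --pt "1 -1 28 0 0 0 60" --pt "0 0 28 0 0 0 60" --pt "0 0 0 0 0 0 60" --pt "0 0 0 0 0 0 60"

```text
clock: 64.0
eef_pos: [0.5045, 0.4463, 0.0885]
eef_rot: [3.139, -0.004, 1.468]
wrist_force: [0.4, -0.2, 0.1]
gripper_width: 0.7
```

```bash
python3 - <<'E'
from h import *
go(.5027,.4455,.062,-.1)
E
```

```text
at [0.5045 0.4463 0.0885] shift mm [-1.1 -1.7 26.5] rotvec [ 0.2 -0.2 -0.2] w 59.7 t 64.0
[-1.1 -1.7 26.5] 
turn per row [ 0.2 -0.2 -0.2] n 1
```

Call:
drive_tool --pt "-0.5 -1 12 0.1 -0.1 0 60" --pt "0 -0.5 12 0.1 -0.1 0 60" --pt "0 0 2 0 0 0 60" --pt "0 0 0 0 0 0 45" --pt "0 0 0 0 0 0 32" --pt "0 0 0 0 0 0 24" --pt "0 0 0 0 0 0 16" --pt "0 0 0 0 0 0 10" --pt "0 0 0 0 0 0 6" --pt "0 0 0 0 0 0 6"

```text
clock: 65.25
eef_pos: [0.5041, 0.4471, 0.0637]
eef_rot: [3.14, -0.003, 1.468]
wrist_force: [0.4, -0.1, 0.2]
gripper_width: 0.177
```

```bash
python3 - <<'E'
from h import *
print(r.sense()['wrist_force'])
go(.5138,-.1945,.21,.072)
E
```

```text
[ 0.39128907 -0.13703258  0.15429865]
at [0.5041 0.4471 0.0637] shift mm [-636.8   75.5 -148.1] rotvec [  0.1  -0.2 -10. ] w 15.1 t 65.2
[-42.5   5.   -9.9] [-42.5   4.5  -9.9] [-42.6   4.   -9.9] [-42.6   3.5  -9.9] [-42.6   3.   -9.8] [-42.7   2.6  -9.8] [-42.7   2.1  -9.8] [-42.7   1.6  -9.8] [-42.7   1.1  -9.8] [-42.8   0.6  -9.8] [-42.8   0.1  -9.8] [-42.8  -0.4  -9.8] [-42.8  -0.9  -9.8] [-42.7  -1.4  -9.8] [-42.7  -1.9  -9.8] 
turn per row [ 0.  -0.  -0.7] n 15
```

Call:
drive_tool --pt "0 0 -15 0 0 0 6" --pt "0 0 -35 0 0 0 6" --pt "0 0 -40 0 0 0 6" --pt "0 0 -40 0 -0.1 0 6" --pt "-38 5 -20 0 0 -0.7 6" --pt "-42 4.5 0 0 0 -0.7 6" --pt "-42 4 0 0 0 -0.7 6" --pt "-42 3.5 0 0 0 -0.7 6" --pt "-42 3 0 0 0 -0.7 6" --pt "-42 2.5 0 0 0 -0.7 6"

```text
clock: 66.5
eef_pos: [0.5104, 0.1935, 0.2276]
eef_rot: [3.133, -0.008, 1.548]
wrist_force: [1.5, -0.2, 0.1]
gripper_width: 0.175
```

Call:
drive_tool --pt "-42 2 0 0 0 -0.7 6" --pt "-42 1.5 0 0 0 -0.7 6" --pt "-42 1 0 0 0 -0.7 6" --pt "-42 0.5 0 0 0 -0.7 6" --pt "-42 0 0 0 0 -0.7 6"

```text
clock: 67.12
eef_pos: [0.5162, -0.0248, 0.2315]
eef_rot: [3.125, -0.011, 1.609]
wrist_force: [1.0, 0.5, -0.1]
gripper_width: 0.175
```

```bash
python3 - <<'E'
from h import *
go(.5138,-.1935,.21,.072)
E
```

```text
at [ 0.5162 -0.0248  0.2315] shift mm [-168.8   -9.1   19.5] rotvec [ 0.9 -0.6 -1.9] w 15.0 t 67.1
[-42.2  -2.3   4.9] [-42.2  -2.6   5. ] [-42.1  -3.    5.1] [-42.1  -3.3   5.3] 
turn per row [ 0.2 -0.2 -0.5] n 4
```

Call:
drive_tool --pt "-42 -2 0 0.2 -0.2 -0.5 6" --pt "-42 -2.5 0 0.2 -0.2 -0.5 6" --pt "-42 -3 0 0.3 -0.1 -0.5 6" --pt "-36 -3 0 0.2 -0.1 -0.4 6" --pt "0 0 15 0 0 0 6" --pt "0 0 20 0 0 0 6" --pt "0 0 20 0 0 0 6" --pt "0 0 0 0 0 0 6" --pt "0 0 0 0 0 0 6"

```text
clock: 68.25
eef_pos: [0.5138, -0.1962, 0.1818]
eef_rot: [3.131, -0.001, 1.636]
wrist_force: [0.2, -0.1, -0.5]
gripper_width: 0.179
```

```bash
python3 - <<'E'
from h import *
go(.5138,-.1935,.0647,.072)
E
```

```text
at [ 0.5138 -0.1962  0.1818] shift mm [  2.6  -1.  117. ] rotvec [ 0.6 -0.  -0.4] w 15.3 t 68.2
[ 0.9 -0.3 39. ] [ 0.9 -0.2 39. ] [ 0.9 -0.1 39. ] 
turn per row [ 0.2 -0.  -0.1] n 3
```

Call:
drive_tool --pt "1 0 25 0.2 0 -0.1 6" --pt "1 0 28 0.2 0 -0.1 6" --pt "0.5 0 25 0.2 0 -0.1 6" --pt "0 0 12 0 0 0 6" --pt "0 0 0 0 0 0 6" --pt "0 0 0 0 0 0 6"

```text
clock: 69.0
eef_pos: [0.5191, -0.1929, 0.0955]
eef_rot: [3.132, 0.001, 1.644]
wrist_force: [0.2, 0.8, -0.3]
gripper_width: 0.178
```

```bash
python3 - <<'E'
from h import *
go(.5138,-.1935,.0647,.072)
E
```

```text
at [ 0.5191 -0.1929  0.0955] shift mm [-0.2 -5.6 30.8] rotvec [0.5 0.  0.1] w 15.2 t 69.0
[-0.2 -5.6 30.8] 
turn per row [0.5 0.  0.1] n 1
```

Call:
drive_tool --pt "0 -3 10 0.3 0 0 6" --pt "0 -2 9 0.2 0 0 6" --pt "0 0 6 0 0 0 6" --pt "0 0 0 0 0 0 6" --pt "0 0 0 0 0 0 6"

```text
clock: 69.62
eef_pos: [0.5146, -0.1936, 0.07]
eef_rot: [3.14, 0.001, 1.644]
wrist_force: [-0.8, 0.1, 0.6]
gripper_width: 0.179
```

```bash
python3 - <<'E'
from h import *
go(.5138,-.1935,.0647,.072)
E
```

```text
at [ 0.5146 -0.1936  0.07  ] shift mm [ 0.1 -0.8  5.3] rotvec [0.1 0.1 0.1] w 15.3 t 69.6
[ 0.1 -0.8  5.3] 
turn per row [0.1 0.1 0.1] n 1
```

Call:
drive_tool --pt "0 -0.5 3 0 0 0 6" --pt "0 0 1.5 0 0 0 6" --pt "0 0 1 0 0 0 6" --pt "0 0 0 0 0 0 6"

```text
clock: 70.12
eef_pos: [0.5145, -0.1938, 0.0647]
eef_rot: [3.139, 0.001, 1.644]
wrist_force: [-0.1, -0.7, 1.0]
gripper_width: 0.177
```

Call:
drive_tool --pt "0 0 1 0 0 0 6" --pt "0 0 0 0 0 0 6"

```text
clock: 70.38
eef_pos: [0.5148, -0.1942, 0.0647]
eef_rot: [3.138, 0.001, 1.644]
wrist_force: [-0.0, -0.5, -1.0]
gripper_width: 0.177
```

Call:
drive_tool --pt "0 0 1 0 0 0 6" --pt "0 0 0 0 0 0 6"

```text
clock: 70.62
eef_pos: [0.5151, -0.1945, 0.0647]
eef_rot: [3.136, 0.001, 1.643]
wrist_force: [-1.0, 0.8, -0.5]
gripper_width: 0.178
```

Call:
drive_tool --pt "0 -1 -0.5 0.2 0 0 6" --pt "0 0 0 0 0 0 20" --pt "0 0 0 0 0 0 28" --pt "0 0 0 0 0 0 45" --pt "0 0 0 0 0 0 60" --pt "0 0 -20 0 0 0 60" --pt "0 0 -40 0 0 0 60" --pt "0 0 -40 0 0 0 60" --pt "0 0 -45 0 0 0 60" --pt "0 0 -30 0 0 0 60"

```text
clock: 71.88
eef_pos: [0.5123, -0.1937, 0.2424]
eef_rot: [-3.137, 0.0, 1.643]
wrist_force: [0.2, 0.3, -1.1]
gripper_width: 0.703
```

Call:
drive_tool --pt "40 0 -20 0 0 0 60" --pt "20 0 -20 0 0 0 60" --pt "0 0 0 0 0 0 60" --pt "0 0 0 0 0 0 60"

```text
clock: 72.38
eef_pos: [0.5087, -0.1336, 0.2857]
eef_rot: [3.142, 0.001, 1.642]
wrist_force: [-0.0, 0.5, -0.1]
gripper_width: 0.699
```

```bash
python3 - <<'E'
from h import *
print(r.sense()['clock'],r.sense()['eef_pos'])
p=r.grab_frame('wrist');np.savez('pics/f.npz',**{k:p[k] for k in('T','fx','fy','cx','cy')})
im=p['pixels'][...,::-1].copy()
for P in((.4667,-.1487,.06),(.5025,-.104,.054),(.5138,-.1945,.106),(.5138,-.1945,.01)): print(np.round(px(p,P),1))
a=cv2.resize(im[60:250,150:370],None,fx=2.2,fy=2.2,interpolation=cv2.INTER_CUBIC)
b=cv2.resize(r.grab_frame('side')['pixels'][150:340,150:300,::-1],None,fx=2.2,fy=2.2,interpolation=cv2.INTER_CUBIC)
cv2.imwrite('pics/f.png',np.hstack([a,b[:a.shape[0]]])[:, :800]); print(a.shape,b.shape)
E
```

```text
72.375 [ 0.50865676 -0.13361533  0.28565826]
[222.7 170.9]
[252.4 137.9]
[256.2 219.2]
[256.2 195. ]
(418, 484, 3) (418, 330, 3)
```

View pics/f.png

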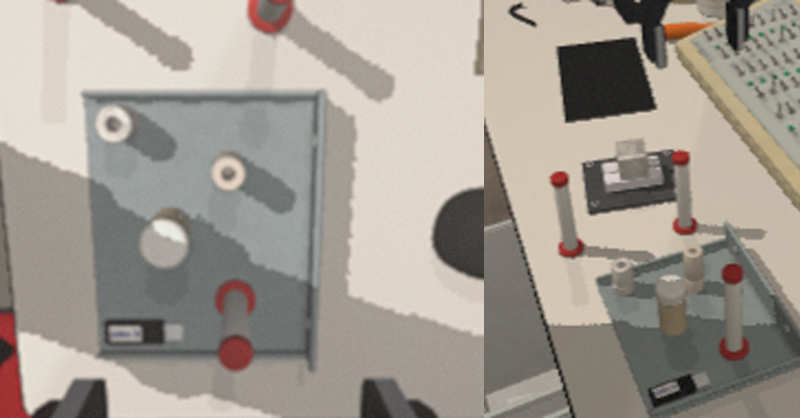

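The final view agrees within 1–2 pixels. The vial is at (225,170) against (223,171) predicted, the slim sample at (254,139) against (252,138), and the gauge cap at (257,220) against (256,219). The V-block stands on the seat, and the bystanders are where they were. I'm handing in.

```bash
python3 -c "
from rig import r
print(r.finish_job())"
```

```text
the job is handed in; nothing more can be done
None
```

The job is done and handed in at about 72 s of the 144 s allowed. I moved the gauge, slim sample and vial onto the mat. I then set the V-block on the nest seat and stood the vial, slim sample and gauge back in the bay in that order.

- **V-block:** the last check put it within about 1 mm of the seat's middle. Its groove runs along the seat's long direction, to within about 0.01 rad.
- **The three returned things:** all stand upright. The final picture puts the slim sample and gauge about 1 to 2 mm from where they started. The vial is about 3 mm off in the bay's depth direction, which I left as it was.
- **Left alone:** the short sample, the USB stick and the look-alikes show no sign of having been moved.
- **One slip:** while I was first closing on the gauge, it slid about 10 mm across the bay floor but stayed upright. I put it back at the position measured before the slip.

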